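# Put the meter spares away in layers

## Task

Put the meter spares away: lay the large fuse flat on the bottom of the wide bay of the open grey box and the small fuse flat on the bottom of its narrow bay, both right way up as they lie now, then set the divider plate in over them, lug upward and level on its ledges, and last lay the key flat on the divider inside the box. The brass cable gland goes in the clear round tub, at any time. Leave the roll of tape where it is.

Things in the scene. Friction and masses are not known exactly. Their poses are not given: they have to be found in the camera images.
- box: Open grey box, fixed, 178 (x) by 132 (y) by 60 mm high, walls and floor 4 mm. Origin: centre of underside, z up. A 4 mm cross wall at x = -13 mm parts it into a wide bay, x = -11 to 73 mm, and a narrow bay, x = -73 to -15 mm; both y = -62 to 62 mm. Each x end has a 12 mm ledge. The divider rests on cross wall and ledges, 42 mm above the underside. Open fingers only a little inside.
- tub: Clear plastic round tub with a white rim, open, fixed, 100 mm across, 50 mm high, inner radius about 45 mm, floor 4 mm. Origin: centre of its underside. Open the fingers only a little inside.
- large_fuse: Large knife-blade fuse: white ceramic block 44 (x) by 30 (y) by 32 mm high with a steel blade 8 mm long at each x end (60 mm over all). Origin: centre of its underside, z up. Grip across y. About 0.16 kg.
- small_fuse: Small knife-blade fuse of the same form: block 26 (x) by 20 (y) by 24 mm high, blades 6 mm at each x end (38 mm over all). Origin: centre of its underside, z up. Grip across y. About 0.06 kg.
- divider: Grey divider plate 162 (x) by 116 (y) by 4 mm, lying loose on the table, with an upright metal lug in the middle of its top: 12 (x) by 32 (y) mm, from 4 to 22 mm above the underside. Origin: centre of its underside, z up. It fits the box with 4 mm to spare on each side, its x along the box's x, either way round. About 0.15 kg.
- key: Chrome T-shaped cabinet key lying flat, 12 mm thick: barrel 12 mm across from x = -25 to 35 mm, cross bar 44 mm long along y at x = -30 mm. Origin: underside of the barrel, z up; centre of mass near x = -5 mm. Grip the barrel across y at about x = +2 mm. 0.06 kg. It fits on the divider on either side of the lug, lying along the box's y.
- gland: Brass cable gland standing upright: hexagonal base 28 mm across flats (one pair of flats faces along its x), 15 mm high, with a round nut 23 mm across above it to 32 mm. Origin: centre of its underside. About 0.06 kg.
- tape: Roll of black tape lying flat, 68 mm across, 19 mm high, loose; not part of the job, to be left where it is. Origin: centre of its underside.
Not all that is in view belongs to the job. What is shaped like the tub but red is not meant.

How it is judged (in metres and radians):
On the way, in this order (a step that is already met when the one before it is completed fails the run):
1. both fuses lie in their bays: the large one in the wide bay, the small one in the narrow bay (x of large_fuse in the frame of box between -0.005 and 0.067 m and y of large_fuse in the frame of box between -0.06 and 0.06 m and z of large_fuse in the frame of box between 0 and 0.01 m and angle between each of large_fuse, small_fuse's own z axis and vertical below 0.15 rad and x of small_fuse in the frame of box between -0.069 and -0.019 m and y of small_fuse in the frame of box between -0.06 and 0.06 m and z of small_fuse in the frame of box between 0 and 0.01 m and linear speed of each of large_fuse, small_fuse below 0.02 m/s), for 0.2 s.
2. the divider sits level on the ledges over the fuses (x of large_fuse in the frame of box between -0.005 and 0.067 m and y of large_fuse in the frame of box between -0.06 and 0.06 m and z of large_fuse in the frame of box between 0 and 0.01 m and angle between each of large_fuse, small_fuse's own z axis and vertical below 0.15 rad and x of small_fuse in the frame of box between -0.069 and -0.019 m and y of small_fuse in the frame of box between -0.06 and 0.06 m and z of small_fuse in the frame of box between 0 and 0.01 m and x of divider in the frame of box between -0.01 and 0.01 m and y of divider in the frame of box between -0.01 and 0.01 m and z of divider in the frame of box between 0.039 and 0.045 m and angle between divider's own z axis and vertical below 0.05 rad and linear speed of divider below 0.02 m/s), for 0.2 s.
3. the key lies flat on the divider (x of large_fuse in the frame of box between -0.005 and 0.067 m and y of large_fuse in the frame of box between -0.06 and 0.06 m and z of large_fuse in the frame of box between 0 and 0.01 m and angle between each of large_fuse, small_fuse's own z axis and vertical below 0.15 rad and x of small_fuse in the frame of box between -0.069 and -0.019 m and y of small_fuse in the frame of box between -0.06 and 0.06 m and z of small_fuse in the frame of box between 0 and 0.01 m and x of divider in the frame of box between -0.01 and 0.01 m and y of divider in the frame of box between -0.01 and 0.01 m and z of divider in the frame of box between 0.039 and 0.045 m and angle between divider's own z axis and vertical below 0.05 rad and x of key in the frame of box between -0.081 and 0.081 m and y of key in the frame of box between -0.06 and 0.06 m and z of key in the frame of box between 0.042 and 0.061 m and angle between the z axis of key and the z axis of box, either way round below 0.15 rad and linear speed of key below 0.02 m/s), for 0.2 s.
At the end, for the whole second after the job is handed in: Fuses upright (0.15 rad) on the floors of their bays (to 6 mm), divider level (0.05 rad) on the ledges (3 mm), key flat (0.15 rad) on it inside the walls, gland inside the tub, any way up; all released, at rest (under 20 mm/s); tape within 30 mm of its start (all of step 3 and horizontal distance between gland and tub below 0.046 m and z of gland in the frame of tub between 0 and 0.035 m and linear speed of each of large_fuse, small_fuse, divider, gland below 0.02 m/s and distance of tape from where it was at the start of the episode below 0.03 m); the robot touches nothing.
It fails at once if the roll of tape is pushed more than 30 mm away (distance of tape from where it was at the start of the episode above 0.03 m).
It also fails if it takes over 144 s, if anything falls off the work surface, if the arm or the gripper's body presses on something with over 40 N, if the wrist force passes 120 N, or if a joint passes its speed limit or range.

## Robot

A 6-joint arm with a two-finger parallel gripper is mounted at the origin on the work surface. World frame = base frame: x ahead of the robot, y to its left, z up, the work surface at z = 0. Lengths are in m, angles in degrees, forces in N, time in s.
With the tool pointing down it reaches from about 0.25 to 0.725 m from the base axis. Payload 9.7 kg.
Tool frame: the origin (TCP) lies midway between the tips of the shut fingers; the grasp point (between the pads) lies 19 mm behind it (bot.hold_point_z is the distance from the TCP to the grasp point, in m); z points along the fingers, y is the line along which they close (so a half turn about z gives the same grasp; the last joint's range is limited). The gripper opens to 85 mm and grips with 20 to 120 N. Pads are 22 mm wide; open, the fingers measure 114 mm over their backs; the gripper's body (76 mm by 85 mm) begins 54 mm behind the grasp point. The pads swing forward as they close: fully open they stand 13 mm farther back than shut.
Start: joints at [69.385, 4.979, 10.078, 95.1, 0, 90], TCP at [0.194, 0.515, 0.231] pointing down, gripper open.
Joint ranges: [-179.16, 179.16], [-48.56, 103.87], [-65.8, 70.77], [-126.05, 130.52], [-82.76, 87.17], [-180, 180]. Speed limits (degrees/s): [127.2, 127.2, 147.25, 180, 180, 180].

## Interface

Orientations are given as [roll, pitch, yaw] about the fixed x, y, z axes, in that order (R = Rz(yaw) Ry(pitch) Rx(roll)).
In Python, from workcell import bot gives the robot as it stands.
- The arm moves only by the tool play_rows, never from a script. Its argument "steps" is a list that holds one entry, the list of rows, each a list of 4 numbers: the shift along the tool's x, y, z in m, then the turn about the tool's z in rad. In form: [[[tx, ty, tz, yaw], ...]]. A call has exactly 5 rows; each row shifts and turns the commanded pose from where the row before left it, along the tool's axes as they then stand; what a row does not reach is not made up. A row lasts 1/12 s, in which the tool goes at most 41.7 mm and 7.16 degrees, less where a joint would pass 70% of its speed; a pose out of reach is approached as far as the arm can. A call is refused whole if a number of a shift passes 0.0417 or a number of a turn 0.125, either way. A call with a gripper value outside its range is refused whole. "gripper" is the finger opening in m, from 0 to 0.0854, set as the call begins (left out, the last holds). The fingers move at their own pace and stop on an object; "squeeze" is the grip in N (left out, the last holds). Time passes only in rows, so rows that do not move let the fingers close, or fill a call up. It gives the time, the measured TCP pose, the force, the opening and the grip force at its end, in the units of the state.
- bot.get_obs(): the state, without advancing time (a new reading comes with each control period).
- bot.camera(name): name is "scene" or "top"; returns a dict with "img" (480x640x3 uint8, blue, green, red), "vfov" (degrees; the focal length in pixels is half the picture's height over the tangent of half this angle, whatever the lens; pixels are square), "cx", "cy" (the principal point, pixels), "xyz" and "attitude" of the camera in the world. Camera axes: x right, y down, z forward; pixel columns grow to the right and rows downward; lengths in m; the calibration is good to about 2 mm. A picture is of the moment at which its call begins. There is no depth.
- bot.job_done(): hands the job in; it is judged then, once.
The state is a dict: "time": time; "q": joint angles; "qd": joint speeds; "joint_efforts": joint torques, N m; "ee_pos": TCP position; "tcp_rot": TCP orientation; "wrist_force": force on the tool from outside, world axes, zero at the start; "torque": the same for the moment, N m; "opening": finger opening in m; "grasp_force": force on a finger pad.
Only numpy, scipy, OpenCV 4.12 (cv2) and the standard library are available. Lean on these libraries where they do the work, as an engineer would, in place of code of your own. Each camera call takes 0.05 s, during which the arm holds its last target. There are 200 camera calls.

## Working session

There is one attempt and no reset: what is moved stays moved. The work goes in short steps, Python scripts to look and compute and a tool call to move; the robot and the scene stay as the last step left them, time stands still between calls to the robot, and variables do not carry over. Pictures are saved under pics/ and viewed, at most 14 in all, crops included, and the job is handed in when it is done.

Besides the shell and the picture viewer there is one more tool, called after "Emit:" by a JSON object that holds its "fn" and its "kwargs", one argument or row to a line. play_rows: Moves the arm, as the interface text tells. Its arguments: {"type":"object","properties":{"steps":{"type":"array","items":{"type":"array","items":{"type":"array","items":{"type":"number"}}}},"gripper":{"type":"number"},"squeeze":{"type":"number"}},"required":["steps"]}

```bash
mkdir -p pics; ls
cat > h.py <<'E'
import numpy as np,cv2
from scipy.spatial.transform import Rotation as R
from workcell import bot
def cam(n):
    c=bot.camera(n); c['f']=240/np.tan(np.radians(c['vfov'])/2); c['R']=R.from_euler('xyz',c['attitude'],degrees=True).as_matrix(); return c
def ray(c,u,v,z):
    d=c['R']@np.array([(u-c['cx'])/c['f'],(v-c['cy'])/c['f'],1]); o=np.array(c['xyz']); return o+d*(z-o[2])/d[2]
E
python3 - <<'E'
from h import *
import pickle
for n in('scene','top'):
    c=cam(n); cv2.imwrite(f'pics/{n}0.png',c['img']); pickle.dump(c,open(n+'0.pkl','wb')); print(n,{k:c[k] for k in c if k not in('img','R')})
print(bot.get_obs())
E
```

```text
pics
scene {'vfov': 54.17645874238084, 'cx': 317.17863810059384, 'cy': 243.305116649041, 'xyz': array([0.86209107, 0.40930006, 0.8584094 ]), 'attitude': array([-146.4750124 ,   -0.17520921,  135.13292336]), 'f': np.float64(469.2388072602911)}
top {'vfov': 44.83143266520519, 'cx': 315.0505560994497, 'cy': 244.07155519381757, 'xyz': array([0.23232796, 0.04174369, 1.44555026]), 'attitude': array([-169.37795984,   -1.01187568,  -89.92214292]), 'f': np.float64(581.8306017036351)}
{'time': 0.1, 'q': array([6.93866939e+01, 5.00610765e+00, 1.00412375e+01, 9.51000616e+01,
       4.42095446e-05, 9.00022507e+01]), 'qd': array([ 0.01826987, -0.15737118,  0.11089351,  0.01085626, -0.1204697 ,
       -0.00560122]), 'joint_efforts': array([-2.81603485e-05, -5.21560335e+01,  4.65654588e+01,  1.59905967e-02,
        2.77929036e-05,  5.73743975e-06]), 'ee_pos': array([0.19356249, 0.5146024 , 0.23069173]), 'tcp_rot': array([-1.79935068e+02, -4.16588550e-05,  1.59384443e+02]), 'wrist_force': array([ 0.11749065, -0.40915386, -0.65304339]), 'torque': array([ 0.04002387, -0.0149542 ,  0.04311778]), 'grasp_force': 0.0, 'opening': 0.08535883563522254}
```

View pics/scene0.png

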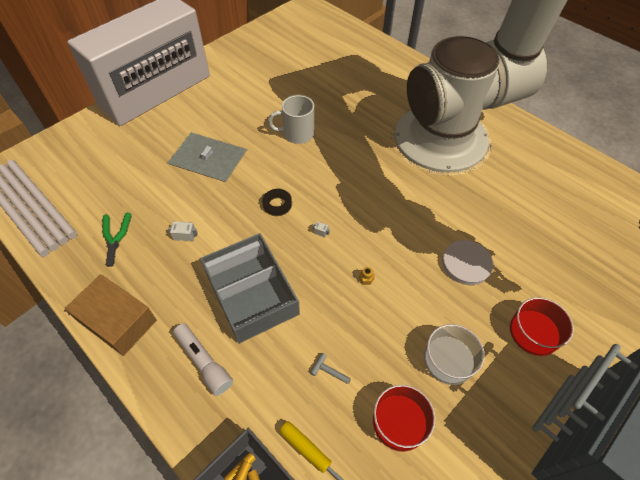

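View pics/top0.png

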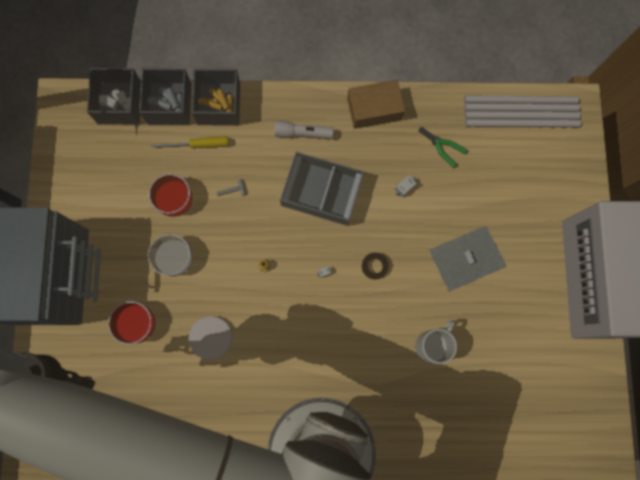

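The overview shows the top view: box (322,187), large fuse (406,186), small fuse (325,271), tape (375,266), divider (467,258), key (231,189), gland (265,265), clear tub (170,256). The two red tubs and the flat disc are not part of the job.

Run:
```python
from h import *
import pickle
t=pickle.load(open('top0.pkl','rb'))['img'];s=pickle.load(open('scene0.pkl','rb'))['img']
cv2.imwrite('pics/c1.png',cv2.resize(t[145:295,265:465],None,fx=4,fy=4,interpolation=cv2.INTER_CUBIC))
cv2.imwrite('pics/c2.png',cv2.resize(s[220:400,190:400],None,fx=3.3,fy=3.3,interpolation=cv2.INTER_CUBIC))
```

```text
(no output)
```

View pics/c1.png

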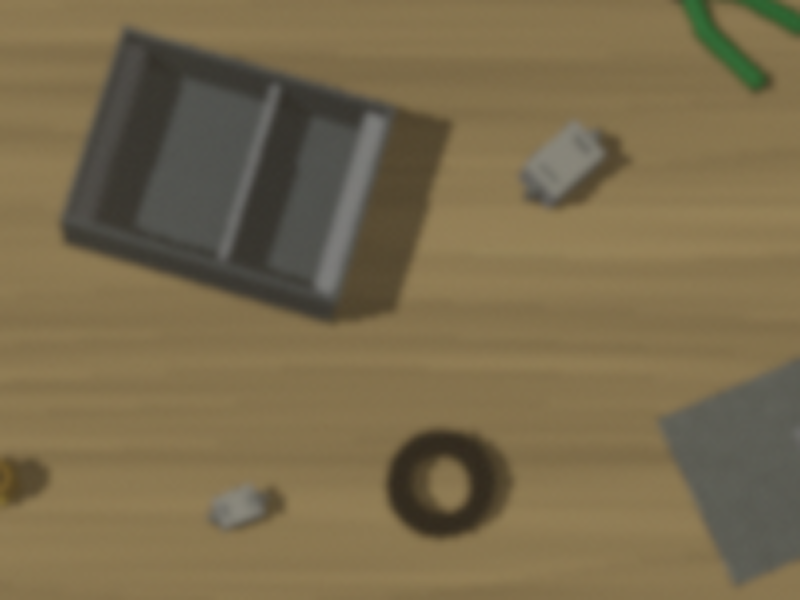

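View pics/c2.png

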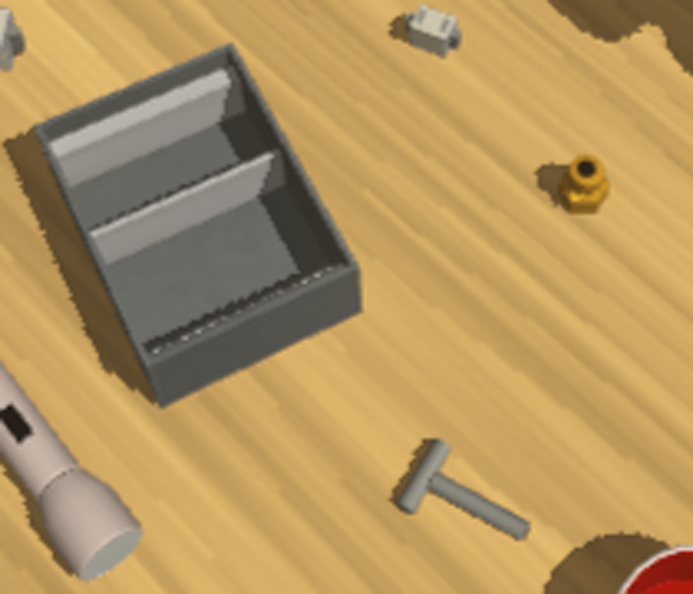

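The crops show the narrow bay on the image right, which is world −y. Rim corners in the top crop are about (125,28), (393,107), (333,300) and (65,225). In the scene crop they are (232,45), (37,128), (160,360) and (358,267).

Run:
```python
from h import *
import pickle
t=pickle.load(open('top0.pkl','rb'));s=pickle.load(open('scene0.pkl','rb'))
T=lambda p,z:ray(t,265+p[0]/4-.4,145+p[1]/4-.4,z)[:2]
S=lambda p,z:ray(s,190+p[0]/3.3-.35,220+p[1]/3.3-.35,z)[:2]
def box(P,n):
    P=np.array(P); c=P.mean(0); x=(P[0]+P[3]-P[1]-P[2])/2;y=(P[0]+P[1]-P[2]-P[3])/2
    print(n,'c',c.round(4),'size',np.linalg.norm(x).round(4),np.linalg.norm(y).round(4),'yaw x',np.degrees(np.arctan2(x[1],x[0])).round(1),np.degrees(np.arctan2(y[1],y[0])).round(1)-90)
# order: +x+y.. box +x = image left (top crop)
box([T(p,.06) for p in[(65,225),(333,300),(393,107),(125,28)]],'box top')
box([S(p,.06) for p in[(358,267),(232,45),(37,128),(160,360)]],'box scene')
print('crosswall top',[T(p,.042) for p in[(275,88),(225,258)]], 'scene',[S(p,.042) for p in [(275,153),(92,232)]])
def seg(c,f,roi,n,zs):
    x0,y0,x1,y1=roi; im=c['img'][y0:y1,x0:x1]; h=cv2.cvtColor(im,cv2.COLOR_BGR2HSV)
    m=f(h).astype(np.uint8)*255; cs,_=cv2.findContours(m,cv2.RETR_EXTERNAL,cv2.CHAIN_APPROX_NONE)
    k=max(cs,key=cv2.contourArea); k=k.astype(float)+[x0,y0]
    w=np.array([ray(c,u,v,zs)[:2] for u,v in k[:,0]],np.float32)
    r=cv2.minAreaRect(w*1000); b=cv2.boxPoints(r); e=b[1]-b[0];g=b[2]-b[1]
    if np.linalg.norm(g)>np.linalg.norm(e): e,g=g,e
    print(n,np.round(r[0],1),'long',np.linalg.norm(e).round(1),'short',np.linalg.norm(g).round(1),'yaw long',np.degrees(np.arctan2(e[1],e[0])).round(1))
lo=lambda h:(h[...,1]<60)&(h[...,2]>70)
for n,tr,sr,z in[('large',(385,165,430,205),(165,215,203,248),.028),('small',(310,255,340,285),(305,215,335,242),.02),('key',(210,172,252,205),(302,345,358,390),.008)]:
    seg(t,lo,tr,n+' T',z); seg(s,lo,sr,n+' S',z)
seg(t,lambda h:(h[...,1]<70)&(h[...,2]>50),(425,220,512,295),'div T',.004)
seg(s,lambda h:(h[...,1]<75)&(h[...,2]>50),(160,125,252,188),'div S',.004)
seg(t,lambda h:(h[...,1]>140)&(h[...,2]>60),(255,253,275,275),'gland T',.02)
seg(s,lambda h:(h[...,1]>190)&(h[...,2]>60),(352,258,386,292),'gland S',.016)
dk=lambda h:h[...,2]<55
seg(t,dk,(350,245,400,285),'tape T',.015); seg(s,dk,(255,182,300,220),'tape S',.015)
seg(t,lo,(145,230,195,282),'tub T',.05); seg(s,lo,(420,320,490,390),'tub S',.05)
ll=lambda h:(h[...,2]>130)
print('lug T',ray(t,470,257,.02),'S',ray(s,206,152,.016))
cv2.imwrite('pics/c3.png',np.hstack([cv2.resize(s['img'][120:190,160:260],None,fx=4,fy=4,interpolation=cv2.INTER_CUBIC),cv2.resize(t['img'][223:293,420:520],None,fx=4,fy=4,interpolation=cv2.INTER_CUBIC)]))
```

```text
box top c [0.6392 0.001 ] size 0.1724 0.1305 yaw x 73.7 73.5
box scene c [0.6392 0.0008] size 0.1746 0.1257 yaw x 74.4 73.19999999999999
crosswall top [array([ 0.69440235, -0.02852329]), array([0.58405033, 0.00302825])] scene [array([0.58104416, 0.00384033]), array([ 0.69445869, -0.03196177])]
large T [ 651.  -211.4] long 59.4 short 30.6 yaw long -44.7
large S [ 656.  -206.3] long 60.7 short 47.4 yaw long -44.7
small T [431.3  -5.1] long 32.2 short 20.8 yaw long -67.8
small S [436.2  -5. ] long 37.4 short 29.0 yaw long -67.2
key T [650.7 232.6] long 68.7 short 39.7 yaw long -89.6
key S [642. 231.] long 69.6 short 43.3 yaw long -72.3
div T [ 469.6 -367. ] long 161.7 short 115.3 yaw long -66.5
div S [ 471.1 -368.7] long 161.0 short 115.1 yaw long -66.6
gland T [446.6 143.1] long 25.1 short 24.7 yaw long 1.1
gland S [449.6 142.7] long 38.4 short 26.8 yaw long 42.2
tape T [ 447.6 -132.4] long 59.7 short 56.9 yaw long -71.4
tape S [ 450.9 -132.5] long 73.6 short 62.2 yaw long 47.0
tub T [467. 370.] long 103.8 short 101.4 yaw long -87.7
tub S [475.2 371.2] long 112.4 short 99.6 yaw long 14.8
lug T [ 0.46874591 -0.369736    0.02      ] S [ 0.47071386 -0.3694733   0.016     ]
```

View pics/c3.png

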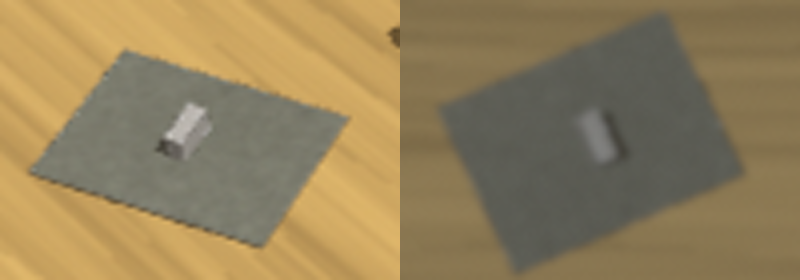

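Gland first. The measured sizes agree with the given ones.

Emit:
{"fn": "play_rows", "kwargs": {
  "steps": [
    [[-0.0246, -0.0172, 0, 0], [-0.0246, -0.0172, 0, 0], [-0.0246, -0.0172, 0, 0], [-0.0246, -0.0172, 0, 0], [-0.0246, -0.0172, 0, 0]]
  ],
  "gripper": 0.06,
  "squeeze": 30
}}

```text
time: 0.52
ee_pos: [0.2789, 0.3897, 0.2309]
tcp_rot: [-180.0, -0.0, 159.4]
wrist_force: [0.1, 0.2, 0.1]
opening: 0.0602
grasp_force: 0.0
```

Emit:
{"fn": "play_rows", "kwargs": {
  "steps": [
    [[-0.0246, -0.0172, 0.01, 0], [-0.0246, -0.0172, 0.01, 0], [-0.0246, -0.0172, 0.01, 0], [-0.0246, -0.0172, 0.01, 0], [-0.0246, -0.0172, 0.01, 0]]
  ]
}}

```text
time: 0.93
ee_pos: [0.3638, 0.2658, 0.1806]
tcp_rot: [-180.0, -0.0, 159.4]
wrist_force: [0.0, 0.6, 0.5]
opening: 0.0601
grasp_force: 0.0
```

Emit:
{"fn": "play_rows", "kwargs": {
  "steps": [
    [[-0.0246, -0.0172, 0.01, 0], [-0.0246, -0.0172, 0.01, 0], [-0.0246, -0.0172, 0.01, 0], [-0.0246, -0.0172, 0.01, 0], [-0.0246, -0.0172, 0.01, 0]]
  ]
}}

```text
time: 1.35
ee_pos: [0.4486, 0.1419, 0.1306]
tcp_rot: [-180.0, -0.0, 159.4]
wrist_force: [0.2, 0.5, 0.4]
opening: 0.0602
grasp_force: 0.0
```

Emit:
{"fn": "play_rows", "kwargs": {
  "steps": [
    [[0, 0, 0, 0], [0, 0, 0, 0], [0, 0, 0, 0], [0, 0, 0, 0], [0, 0, 0, 0]]
  ]
}}

```text
time: 1.77
ee_pos: [0.4479, 0.1443, 0.1317]
tcp_rot: [180.0, 0.0, 159.5]
wrist_force: [0.1, 0.9, 0.3]
opening: 0.0601
grasp_force: 0.0
```

Emit:
{"fn": "play_rows", "kwargs": {
  "steps": [
    [[0, 0, 0.0235, 0], [0, 0, 0.0235, 0], [0, 0, 0.0235, 0], [0, 0, 0.0235, 0], [0, 0, 0.0235, 0]]
  ]
}}

```text
time: 2.18
ee_pos: [0.448, 0.1443, 0.0132]
tcp_rot: [180.0, 0.0, 159.5]
wrist_force: [-0.3, 0.1, 0.2]
opening: 0.0602
grasp_force: 0.0
```

Emit:
{"fn": "play_rows", "kwargs": {
  "steps": [
    [[0, 0, 0, 0], [0, 0, 0, 0], [0, 0, 0, 0], [0, 0, 0, 0], [0, 0, 0, 0]]
  ],
  "gripper": 0
}}

```text
time: 2.6
ee_pos: [0.4492, 0.1439, 0.0155]
tcp_rot: [179.9, 0.1, 159.4]
wrist_force: [-1.2, -0.6, 5.1]
opening: 0.0215
grasp_force: 29.7
```

Emit:
{"fn": "play_rows", "kwargs": {
  "steps": [
    [[0, 0, 0, 0], [0, 0, 0, 0], [0, 0, 0, 0], [0, 0, 0, 0], [0, 0, 0, 0]]
  ]
}}

```text
time: 3.02
ee_pos: [0.4492, 0.1439, 0.0155]
tcp_rot: [179.9, 0.1, 159.4]
wrist_force: [-1.0, -0.1, 7.6]
opening: 0.0214
grasp_force: 30.0
```

Emit:
{"fn": "play_rows", "kwargs": {
  "steps": [
    [[0, 0, -0.02, 0], [0, 0, -0.02, 0], [0, 0, -0.02, 0], [0, 0, -0.02, 0], [0, 0, -0.02, 0]]
  ]
}}

```text
time: 3.43
ee_pos: [0.4482, 0.1433, 0.1153]
tcp_rot: [180.0, 0.0, 159.4]
wrist_force: [0.3, 0.1, -1.1]
opening: 0.0216
grasp_force: 29.7
```

Emit:
{"fn": "play_rows", "kwargs": {
  "steps": [
    [[0.0061, 0.0219, 0, 0], [0.0061, 0.0219, 0, 0], [0.0061, 0.0219, 0, 0], [0.0061, 0.0219, 0, 0], [0.0061, 0.0219, 0, 0]]
  ]
}}

```text
time: 3.85
ee_pos: [0.4584, 0.2577, 0.1144]
tcp_rot: [180.0, 0.0, 159.4]
wrist_force: [0.1, -0.7, 0.8]
opening: 0.0217
grasp_force: 29.7
```

Emit:
{"fn": "play_rows", "kwargs": {
  "steps": [
    [[0.0061, 0.0219, 0, 0], [0.0061, 0.0219, 0, 0], [0.0061, 0.0219, 0, 0], [0.0061, 0.0219, 0, 0], [0.0061, 0.0219, 0, 0]]
  ]
}}

```text
time: 4.27
ee_pos: [0.4683, 0.371, 0.1142]
tcp_rot: [180.0, 0.0, 159.4]
wrist_force: [-0.3, 0.4, -0.5]
opening: 0.0214
grasp_force: 29.7
```

Emit:
{"fn": "play_rows", "kwargs": {
  "steps": [
    [[0, 0, 0, 0], [0, 0, 0, 0], [0, 0, 0, 0], [0, 0, 0, 0], [0, 0, 0, 0]]
  ]
}}

```text
time: 4.68
ee_pos: [0.4683, 0.369, 0.1141]
tcp_rot: [180.0, 0.0, 159.3]
wrist_force: [0.1, -0.2, -1.2]
opening: 0.0215
grasp_force: 29.8
```

Emit:
{"fn": "play_rows", "kwargs": {
  "steps": [
    [[0, 0, 0.0176, 0], [0, 0, 0.0176, 0], [0, 0, 0.0176, 0], [0, 0, 0.0176, 0], [0, 0, 0.0176, 0]]
  ]
}}

```text
time: 5.1
ee_pos: [0.4684, 0.3692, 0.0253]
tcp_rot: [180.0, 0.0, 159.3]
wrist_force: [0.1, 0.4, -0.8]
opening: 0.021
grasp_force: 29.8
```

Emit:
{"fn": "play_rows", "kwargs": {
  "steps": [
    [[0, 0, 0, 0], [0, 0, 0, 0], [0, 0, 0, 0], [0, 0, 0, 0], [0, 0, 0, 0]]
  ],
  "gripper": 0.04
}}

```text
time: 5.52
ee_pos: [0.4688, 0.3702, 0.0273]
tcp_rot: [179.9, 0.1, 159.4]
wrist_force: [0.0, 0.2, -0.5]
opening: 0.0397
grasp_force: 0.0
```

Emit:
{"fn": "play_rows", "kwargs": {
  "steps": [
    [[0, 0, -0.025, 0], [0, 0, -0.025, 0], [0, 0, -0.025, 0], [0, 0, -0.025, 0], [0, 0, -0.025, 0]]
  ]
}}

```text
time: 5.93
ee_pos: [0.4682, 0.3699, 0.153]
tcp_rot: [179.9, 0.0, 159.4]
wrist_force: [0.7, 0.9, -0.6]
opening: 0.0398
grasp_force: 0.0
```

Emit:
{"fn": "play_rows", "kwargs": {
  "steps": [
    [[-0.0188, -0.024, 0, 0], [-0.0188, -0.024, 0, 0], [-0.0188, -0.024, 0, 0], [-0.0188, -0.024, 0, 0], [-0.0188, -0.024, 0, 0]]
  ],
  "gripper": 0.07
}}

```text
time: 6.35
ee_pos: [0.5143, 0.2233, 0.1518]
tcp_rot: [179.9, 0.1, 159.4]
wrist_force: [0.7, -0.3, -0.3]
opening: 0.0699
grasp_force: 0.0
```

Emit:
{"fn": "play_rows", "kwargs": {
  "steps": [
    [[-0.0188, -0.024, 0, 0], [-0.0188, -0.024, 0, 0], [-0.0188, -0.024, 0, 0], [-0.0188, -0.024, 0, 0], [-0.0188, -0.024, 0, 0]]
  ]
}}

```text
time: 6.77
ee_pos: [0.5601, 0.0776, 0.1518]
tcp_rot: [180.0, 0.1, 159.4]
wrist_force: [-0.4, 0.5, -0.1]
opening: 0.0699
grasp_force: 0.0
```

Emit:
{"fn": "play_rows", "kwargs": {
  "steps": [
    [[-0.0188, -0.024, 0, 0], [-0.0188, -0.024, 0, 0], [-0.0188, -0.024, 0, 0], [-0.0188, -0.024, 0, 0], [-0.0188, -0.024, 0, 0]]
  ]
}}

```text
time: 7.18
ee_pos: [0.6059, -0.068, 0.1518]
tcp_rot: [180.0, 0.1, 159.4]
wrist_force: [-0.4, 0.3, 0.3]
opening: 0.07
grasp_force: 0.0
```

Emit:
{"fn": "play_rows", "kwargs": {
  "steps": [
    [[-0.0188, -0.024, 0, 0], [-0.0188, -0.024, 0, 0], [-0.0188, -0.024, 0, 0], [-0.0188, -0.024, 0, 0], [-0.0188, -0.024, 0, 0]]
  ]
}}

```text
time: 7.6
ee_pos: [0.6515, -0.2134, 0.1517]
tcp_rot: [180.0, 0.1, 159.4]
wrist_force: [0.1, 1.0, -0.0]
opening: 0.0701
grasp_force: 0.0
```

Emit:
{"fn": "play_rows", "kwargs": {
  "steps": [
    [[0, 0, 0, 0.0841], [0, 0, 0, 0.0841], [0, 0, 0, 0.0841], [0, 0, 0, 0.0841], [0, 0, 0, 0.0841]]
  ]
}}

```text
time: 8.02
ee_pos: [0.6513, -0.212, 0.1516]
tcp_rot: [180.0, 0.0, 135.0]
wrist_force: [-0.1, -0.1, 0.0]
opening: 0.0698
grasp_force: 0.0
```

Emit:
{"fn": "play_rows", "kwargs": {
  "steps": [
    [[0, 0, 0, 0], [0, 0, 0, 0], [0, 0, 0, 0], [0, 0, 0, 0], [0, 0, 0, 0]]
  ]
}}

```text
time: 8.43
ee_pos: [0.6511, -0.2118, 0.1509]
tcp_rot: [180.0, 0.0, 135.4]
wrist_force: [-0.5, 0.2, 1.5]
opening: 0.07
grasp_force: 0.0
```

Run:
```python
from h import *
s=cam('scene')['img'];t=cam('top')['img']
cv2.imwrite('pics/v1.png',np.hstack([cv2.resize(s[190:390,160:500],(578,340)),cv2.resize(t[160:290,140:220],(209,340))]))
```

```text
(no output)
```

View pics/v1.png

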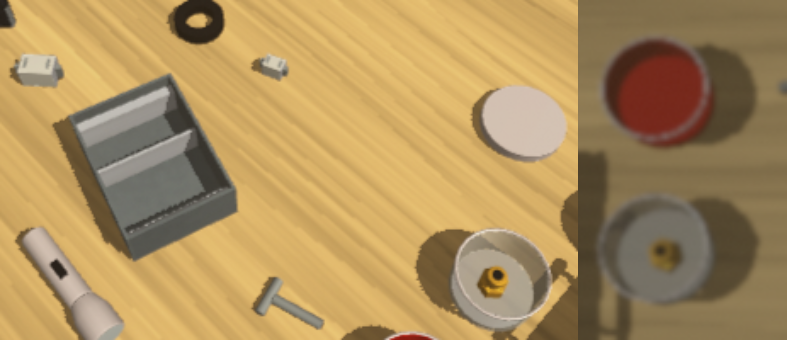

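The gland stands upright in the clear tub. Next is the large fuse.

Emit:
{"fn": "play_rows", "kwargs": {
  "steps": [
    [[0, 0, 0.0284, 0], [0, 0, 0.0284, 0], [0, 0, 0.0284, 0], [0, 0, 0.0284, 0], [0, 0, 0.0284, 0]]
  ]
}}

```text
time: 8.95
ee_pos: [0.651, -0.2118, 0.0076]
tcp_rot: [180.0, 0.0, 135.3]
wrist_force: [-0.2, -1.1, 0.2]
opening: 0.07
grasp_force: 0.0
```

Emit:
{"fn": "play_rows", "kwargs": {
  "steps": [
    [[0, 0, 0, 0], [0, 0, 0, 0], [0, 0, 0, 0], [0, 0, 0, 0], [0, 0, 0, 0]]
  ],
  "gripper": 0,
  "squeeze": 40
}}

```text
time: 9.37
ee_pos: [0.6524, -0.2122, 0.0114]
tcp_rot: [179.9, 0.2, 135.3]
wrist_force: [-1.3, 0.7, 5.1]
opening: 0.0296
grasp_force: 39.6
```

Emit:
{"fn": "play_rows", "kwargs": {
  "steps": [
    [[0, 0, 0, 0], [0, 0, 0, 0], [0, 0, 0, 0], [0, 0, 0, 0], [0, 0, 0, 0]]
  ]
}}

```text
time: 9.78
ee_pos: [0.6524, -0.2123, 0.0113]
tcp_rot: [179.9, 0.2, 135.3]
wrist_force: [0.0, 0.3, 6.4]
opening: 0.0298
grasp_force: 39.8
```

Emit:
{"fn": "play_rows", "kwargs": {
  "steps": [
    [[0, 0, -0.022, 0], [0, 0, -0.022, 0], [0, 0, -0.022, 0], [0, 0, -0.022, 0], [0, 0, -0.022, 0]]
  ]
}}

```text
time: 10.2
ee_pos: [0.6511, -0.2118, 0.1207]
tcp_rot: [180.0, 0.0, 135.3]
wrist_force: [0.0, 0.3, -1.2]
opening: 0.0294
grasp_force: 39.1
```

Emit:
{"fn": "play_rows", "kwargs": {
  "steps": [
    [[0.0172, 0.017, 0, 0], [0.0172, 0.017, 0, 0], [0.0172, 0.017, 0, 0], [0.0172, 0.017, 0, 0], [0.0172, 0.017, 0, 0]]
  ]
}}

```text
time: 10.62
ee_pos: [0.6498, -0.0899, 0.1196]
tcp_rot: [180.0, 0.0, 135.3]
wrist_force: [0.4, -0.4, -1.3]
opening: 0.0296
grasp_force: 39.1
```

Emit:
{"fn": "play_rows", "kwargs": {
  "steps": [
    [[0.0172, 0.017, 0, 0], [0.0172, 0.017, 0, 0], [0.0172, 0.017, 0, 0], [0.0172, 0.017, 0, 0], [0.0172, 0.017, 0, 0]]
  ]
}}

```text
time: 11.03
ee_pos: [0.6485, 0.0312, 0.1196]
tcp_rot: [180.0, 0.0, 135.3]
wrist_force: [1.1, 0.9, -1.3]
opening: 0.0295
grasp_force: 39.1
```

Emit:
{"fn": "play_rows", "kwargs": {
  "steps": [
    [[0, 0, 0, 0.108], [0, 0, 0, 0.108], [0, 0, 0, 0.108], [0, 0, 0, 0.108], [0, 0, 0, 0.108]]
  ]
}}

```text
time: 11.45
ee_pos: [0.6486, 0.0302, 0.1196]
tcp_rot: [180.0, 0.0, 104.1]
wrist_force: [0.3, 0.8, -1.4]
opening: 0.0291
grasp_force: 39.1
```

Emit:
{"fn": "play_rows", "kwargs": {
  "steps": [
    [[0, 0, 0, 0.108], [0, 0, 0, 0.108], [0, 0, 0, 0.108], [0, 0, 0, 0.108], [0, 0, 0, 0.108]]
  ]
}}

```text
time: 11.87
ee_pos: [0.6486, 0.03, 0.1196]
tcp_rot: [180.0, -0.0, 73.1]
wrist_force: [-0.1, 0.7, -1.6]
opening: 0.0293
grasp_force: 39.1
```

Emit:
{"fn": "play_rows", "kwargs": {
  "steps": [
    [[0, 0, 0, 0], [0, 0, 0, 0], [0, 0, 0, 0], [0, 0, 0, 0], [0, 0, 0, 0]]
  ]
}}

```text
time: 12.28
ee_pos: [0.6485, 0.03, 0.1189]
tcp_rot: [180.0, -0.0, 73.5]
wrist_force: [-0.3, 0.9, -1.8]
opening: 0.0294
grasp_force: 39.1
```

Run:
```python
from h import *
s=cam('scene')['img'];t=cam('top')['img']
cv2.imwrite('pics/v2.png',np.hstack([cv2.resize(s[170:350,160:330],(425,450)),cv2.resize(t[120:240,265:365],(375,450))]))
```

```text
(no output)
```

View pics/v2.png

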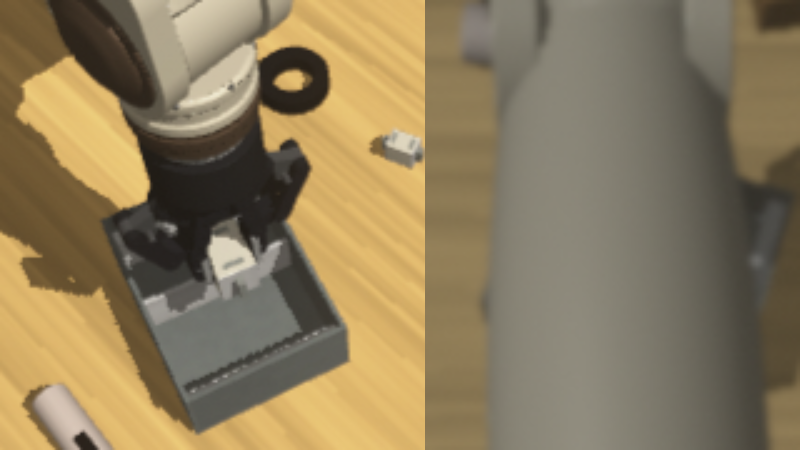

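Emit:
{"fn": "play_rows", "kwargs": {
  "steps": [
    [[0, 0, 0.0204, 0], [0, 0, 0.0204, 0], [0, 0, 0.0204, 0], [0, 0, 0.0204, 0], [0, 0, 0.0204, 0]]
  ]
}}

```text
time: 12.8
ee_pos: [0.6484, 0.03, 0.0159]
tcp_rot: [180.0, -0.0, 73.4]
wrist_force: [0.3, -0.1, -1.6]
opening: 0.0297
grasp_force: 39.2
```

Emit:
{"fn": "play_rows", "kwargs": {
  "steps": [
    [[0, 0, 0, 0], [0, 0, 0, 0], [0, 0, 0, 0], [0, 0, 0, 0], [0, 0, 0, 0]]
  ]
}}

```text
time: 13.22
ee_pos: [0.6488, 0.03, 0.0175]
tcp_rot: [180.0, -0.0, 73.4]
wrist_force: [-0.3, 0.7, -2.2]
opening: 0.0294
grasp_force: 40.5
```

Emit:
{"fn": "play_rows", "kwargs": {
  "steps": [
    [[0, 0, 0, 0], [0, 0, 0, 0], [0, 0, 0, 0], [0, 0, 0, 0], [0, 0, 0, 0]]
  ],
  "gripper": 0.05
}}

```text
time: 13.63
ee_pos: [0.6485, 0.03, 0.0169]
tcp_rot: [180.0, -0.0, 73.4]
wrist_force: [0.4, 0.4, 0.9]
opening: 0.0503
grasp_force: 0.0
```

Emit:
{"fn": "play_rows", "kwargs": {
  "steps": [
    [[0, 0, -0.024, 0], [0, 0, -0.024, 0], [0, 0, -0.024, 0], [0, 0, -0.024, 0], [0, 0, -0.024, 0]]
  ]
}}

```text
time: 14.05
ee_pos: [0.6483, 0.03, 0.138]
tcp_rot: [180.0, -0.0, 73.4]
wrist_force: [-0.0, 0.6, 0.7]
opening: 0.05
grasp_force: 0.0
```

Emit:
{"fn": "play_rows", "kwargs": {
  "steps": [
    [[-0.0095, -0.0198, 0, 0], [-0.0095, -0.0198, 0, 0], [-0.0095, -0.0198, 0, 0], [-0.0095, -0.0198, 0, 0], [-0.0095, -0.0198, 0, 0]]
  ]
}}

```text
time: 14.47
ee_pos: [0.539, 0.0126, 0.1368]
tcp_rot: [180.0, -0.0, 73.4]
wrist_force: [0.3, 0.5, -0.8]
opening: 0.0501
grasp_force: 0.0
```

Emit:
{"fn": "play_rows", "kwargs": {
  "steps": [
    [[-0.0095, -0.0198, 0, 0], [-0.0095, -0.0198, 0, 0], [-0.0095, -0.0198, 0, 0], [-0.0095, -0.0198, 0, 0], [-0.0095, -0.0198, 0, 0]]
  ]
}}

```text
time: 14.88
ee_pos: [0.4305, -0.0046, 0.1368]
tcp_rot: [180.0, -0.0, 73.4]
wrist_force: [0.2, -0.5, 0.8]
opening: 0.0499
grasp_force: 0.0
```

Emit:
{"fn": "play_rows", "kwargs": {
  "steps": [
    [[0, 0, 0, -0.0681], [0, 0, 0, -0.0681], [0, 0, 0, -0.0681], [0, 0, 0, -0.0681], [0, 0, 0, -0.0681]]
  ]
}}

```text
time: 15.3
ee_pos: [0.4316, -0.0045, 0.137]
tcp_rot: [180.0, -0.0, 93.1]
wrist_force: [0.5, -1.1, 0.2]
opening: 0.0498
grasp_force: 0.0
```

Emit:
{"fn": "play_rows", "kwargs": {
  "steps": [
    [[0, 0, 0, -0.0681], [0, 0, 0, -0.0681], [0, 0, 0, -0.0681], [0, 0, 0, -0.0681], [0, 0, 0, -0.0681]]
  ]
}}

```text
time: 15.72
ee_pos: [0.4316, -0.0045, 0.137]
tcp_rot: [180.0, 0.0, 112.6]
wrist_force: [0.5, 0.3, -0.1]
opening: 0.0501
grasp_force: 0.0
```

Emit:
{"fn": "play_rows", "kwargs": {
  "steps": [
    [[0, 0, 0, 0], [0, 0, 0, 0], [0, 0, 0, 0], [0, 0, 0, 0], [0, 0, 0, 0]]
  ]
}}

```text
time: 16.13
ee_pos: [0.4316, -0.0045, 0.1368]
tcp_rot: [180.0, 0.0, 112.4]
wrist_force: [-0.2, -0.4, 0.1]
opening: 0.0501
grasp_force: 0.0
```

Emit:
{"fn": "play_rows", "kwargs": {
  "steps": [
    [[0, 0, 0.0258, 0], [0, 0, 0.0258, 0], [0, 0, 0.0258, 0], [0, 0, 0.0258, 0], [0, 0, 0.0258, 0]]
  ]
}}

```text
time: 16.55
ee_pos: [0.4315, -0.0045, 0.0067]
tcp_rot: [180.0, 0.0, 112.4]
wrist_force: [0.3, -0.6, -0.3]
opening: 0.0498
grasp_force: 0.0
```

Emit:
{"fn": "play_rows", "kwargs": {
  "steps": [
    [[0, 0, 0, 0], [0, 0, 0, 0], [0, 0, 0, 0], [0, 0, 0, 0], [0, 0, 0, 0]]
  ],
  "gripper": 0,
  "squeeze": 30
}}

```text
time: 16.97
ee_pos: [0.4327, -0.0045, 0.0094]
tcp_rot: [179.9, 0.1, 112.4]
wrist_force: [0.0, 0.1, -0.9]
opening: 0.0192
grasp_force: 33.4
```

Emit:
{"fn": "play_rows", "kwargs": {
  "steps": [
    [[0, 0, 0, 0], [0, 0, 0, 0], [0, 0, 0, 0], [0, 0, 0, 0], [0, 0, 0, 0]]
  ]
}}

```text
time: 17.38
ee_pos: [0.4322, -0.0045, 0.0087]
tcp_rot: [179.9, 0.0, 112.4]
wrist_force: [-0.1, 0.4, 7.1]
opening: 0.0192
grasp_force: 34.3
```

Emit:
{"fn": "play_rows", "kwargs": {
  "steps": [
    [[0, 0, -0.022, 0], [0, 0, -0.022, 0], [0, 0, -0.022, 0], [0, 0, -0.022, 0], [0, 0, -0.022, 0]]
  ]
}}

```text
time: 17.8
ee_pos: [0.4314, -0.0045, 0.1189]
tcp_rot: [-180.0, 0.0, 112.4]
wrist_force: [-0.1, -0.3, -0.3]
opening: 0.019
grasp_force: 33.4
```

Emit:
{"fn": "play_rows", "kwargs": {
  "steps": [
    [[-0.0108, 0.0167, 0, 0], [-0.0108, 0.0167, 0, 0], [-0.0108, 0.0167, 0, 0], [-0.0108, 0.0167, 0, 0], [-0.0108, 0.0167, 0, 0]]
  ]
}}

```text
time: 18.22
ee_pos: [0.5303, -0.0228, 0.1178]
tcp_rot: [180.0, 0.0, 112.4]
wrist_force: [0.6, 0.2, -0.5]
opening: 0.0191
grasp_force: 33.5
```

Emit:
{"fn": "play_rows", "kwargs": {
  "steps": [
    [[-0.0108, 0.0167, 0, 0], [-0.0108, 0.0167, 0, 0], [-0.0108, 0.0167, 0, 0], [-0.0108, 0.0167, 0, 0], [-0.0108, 0.0167, 0, 0]]
  ]
}}

```text
time: 18.63
ee_pos: [0.628, -0.0408, 0.1175]
tcp_rot: [-180.0, -0.0, 112.4]
wrist_force: [0.4, 0.2, -0.3]
opening: 0.0191
grasp_force: 33.5
```

Emit:
{"fn": "play_rows", "kwargs": {
  "steps": [
    [[0, 0, 0, 0.0681], [0, 0, 0, 0.0681], [0, 0, 0, 0.0681], [0, 0, 0, 0.0681], [0, 0, 0, 0.0681]]
  ]
}}

```text
time: 19.05
ee_pos: [0.6271, -0.0406, 0.1175]
tcp_rot: [-180.0, -0.0, 92.7]
wrist_force: [0.6, -0.5, -0.3]
opening: 0.019
grasp_force: 33.4
```

Emit:
{"fn": "play_rows", "kwargs": {
  "steps": [
    [[0, 0, 0, 0.0681], [0, 0, 0, 0.0681], [0, 0, 0, 0.0681], [0, 0, 0, 0.0681], [0, 0, 0, 0.0681]]
  ]
}}

```text
time: 19.47
ee_pos: [0.6271, -0.0406, 0.1176]
tcp_rot: [-180.0, 0.0, 73.2]
wrist_force: [-0.2, 0.4, -0.1]
opening: 0.0191
grasp_force: 33.4
```

Emit:
{"fn": "play_rows", "kwargs": {
  "steps": [
    [[0, 0, 0, 0], [0, 0, 0, 0], [0, 0, 0, 0], [0, 0, 0, 0], [0, 0, 0, 0]]
  ]
}}

```text
time: 19.88
ee_pos: [0.6272, -0.0406, 0.1178]
tcp_rot: [-180.0, 0.0, 73.5]
wrist_force: [0.1, -0.4, -0.8]
opening: 0.0192
grasp_force: 33.4
```

Emit:
{"fn": "play_rows", "kwargs": {
  "steps": [
    [[0, 0, 0.0207, 0], [0, 0, 0.0207, 0], [0, 0, 0.0207, 0], [0, 0, 0.0207, 0], [0, 0, 0.0207, 0]]
  ]
}}

```text
time: 20.3
ee_pos: [0.6271, -0.0406, 0.0134]
tcp_rot: [180.0, -0.0, 73.5]
wrist_force: [0.3, -0.2, -1.2]
opening: 0.0187
grasp_force: 33.5
```

Emit:
{"fn": "play_rows", "kwargs": {
  "steps": [
    [[0, 0, 0, 0], [0, 0, 0, 0], [0, 0, 0, 0], [0, 0, 0, 0], [0, 0, 0, 0]]
  ]
}}

```text
time: 20.72
ee_pos: [0.6274, -0.0406, 0.0149]
tcp_rot: [180.0, -0.0, 73.4]
wrist_force: [-0.0, 0.4, 0.3]
opening: 0.0192
grasp_force: 36.1
```

Emit:
{"fn": "play_rows", "kwargs": {
  "steps": [
    [[0, 0, 0, 0], [0, 0, 0, 0], [0, 0, 0, 0], [0, 0, 0, 0], [0, 0, 0, 0]]
  ],
  "gripper": 0.04
}}

```text
time: 21.13
ee_pos: [0.6272, -0.0406, 0.0143]
tcp_rot: [180.0, -0.0, 73.4]
wrist_force: [-0.1, 0.6, -0.0]
opening: 0.04
grasp_force: 0.0
```

Emit:
{"fn": "play_rows", "kwargs": {
  "steps": [
    [[0, 0, -0.024, 0], [0, 0, -0.024, 0], [0, 0, -0.024, 0], [0, 0, -0.024, 0], [0, 0, -0.024, 0]]
  ]
}}

```text
time: 21.55
ee_pos: [0.627, -0.0406, 0.1355]
tcp_rot: [-180.0, 0.0, 73.4]
wrist_force: [1.3, 0.2, -0.3]
opening: 0.0403
grasp_force: 0.0
```

Emit:
{"fn": "play_rows", "kwargs": {
  "steps": [
    [[-0.0239, -0.0038, 0, 0], [-0.0239, -0.0038, 0, 0], [-0.0239, -0.0038, 0, 0], [-0.0239, -0.0038, 0, 0], [-0.0239, -0.0038, 0, 0]]
  ]
}}

```text
time: 21.97
ee_pos: [0.5743, -0.1506, 0.1344]
tcp_rot: [180.0, 0.0, 73.4]
wrist_force: [0.1, 0.7, -0.2]
opening: 0.0405
grasp_force: 0.0
```

Emit:
{"fn": "play_rows", "kwargs": {
  "steps": [
    [[-0.0239, -0.0038, 0, 0], [-0.0239, -0.0038, 0, 0], [-0.0239, -0.0038, 0, 0], [-0.0239, -0.0038, 0, 0], [-0.0239, -0.0038, 0, 0]]
  ]
}}

```text
time: 22.38
ee_pos: [0.5219, -0.2598, 0.1344]
tcp_rot: [180.0, 0.0, 73.4]
wrist_force: [-0.1, -0.8, -0.6]
opening: 0.04
grasp_force: 0.0
```

Emit:
{"fn": "play_rows", "kwargs": {
  "steps": [
    [[-0.0239, -0.0038, 0, 0], [-0.0239, -0.0038, 0, 0], [-0.0239, -0.0038, 0, 0], [-0.0239, -0.0038, 0, 0], [-0.0239, -0.0038, 0, 0]]
  ]
}}

```text
time: 22.8
ee_pos: [0.4695, -0.3689, 0.1344]
tcp_rot: [180.0, 0.0, 73.4]
wrist_force: [0.4, 0.6, 0.1]
opening: 0.0401
grasp_force: 0.0
```

Emit:
{"fn": "play_rows", "kwargs": {
  "steps": [
    [[0, 0, 0, 0.0873], [0, 0, 0, 0.0873], [0, 0, 0, 0.0873], [0, 0, 0, 0.0873], [0, 0, 0, 0.0873]]
  ]
}}

```text
time: 23.22
ee_pos: [0.4701, -0.368, 0.1343]
tcp_rot: [-180.0, -0.0, 48.1]
wrist_force: [0.8, -1.3, 0.1]
opening: 0.0401
grasp_force: 0.0
```

Emit:
{"fn": "play_rows", "kwargs": {
  "steps": [
    [[0, 0, 0, 0.0873], [0, 0, 0, 0.0873], [0, 0, 0, 0.0873], [0, 0, 0, 0.0873], [0, 0, 0, 0.0873]]
  ]
}}

```text
time: 23.63
ee_pos: [0.4702, -0.3679, 0.1343]
tcp_rot: [-180.0, -0.0, 23.1]
wrist_force: [0.6, -0.3, 0.2]
opening: 0.0402
grasp_force: 0.0
```

Emit:
{"fn": "play_rows", "kwargs": {
  "steps": [
    [[0, 0, 0, 0], [0, 0, 0, 0], [0, 0, 0, 0], [0, 0, 0, 0], [0, 0, 0, 0]]
  ]
}}

```text
time: 24.05
ee_pos: [0.4702, -0.3679, 0.1343]
tcp_rot: [-180.0, 0.0, 23.5]
wrist_force: [-0.8, -0.4, -0.1]
opening: 0.04
grasp_force: 0.0
```

Run:
```python
from h import *
import pickle
a=cam('scene');b=cam('top');pickle.dump((a,b),open('st1.pkl','wb'))
s=a['img'];t=b['img']
cv2.imwrite('pics/v3.png',np.hstack([cv2.resize(s[220:345,190:310],(432,450),interpolation=cv2.INTER_CUBIC),cv2.resize(t[145:235,275:370],(360,450),interpolation=cv2.INTER_CUBIC)]))
```

```text
(no output)
```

View pics/v3.png

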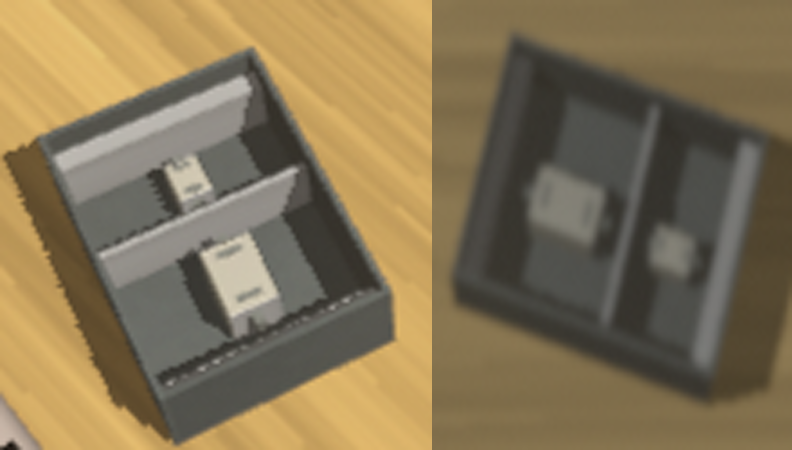

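Both fuses lie flat in their bays. I'll refine the box pose and the camera bias, using the large fuse as a known point.

Run:
```python
from h import *
import pickle
s,t=pickle.load(open('st1.pkl','rb'))
def quad(P,n,L,W):
    P=np.array(P); x=(P[0]+P[3]-P[1]-P[2])/2;y=(P[0]+P[1]-P[2]-P[3])/2
    print(n,P.mean(0).round(4),np.linalg.norm(x).round(4),np.linalg.norm(y).round(4),np.degrees(np.arctan2(x[1],x[0])).round(2),np.degrees(np.arctan2(y[1],y[0])).round(2)-90)
S=lambda p,z:ray(s,190+p[0]/3.6-.35,220+p[1]/3.6-.35,z)[:2]
T=lambda p,z:ray(t,275+(p[0]-432)/3.79-.4,145+p[1]/5-.4,z)[:2]
quad([S(p,.06) for p in[(392,290),(253,48),(40,138),(170,405)]],'box S',0,0)
quad([T(p,.06) for p in[(455,277),(708,372),(765,135),(515,35)]],'box T',0,0)
for c,n,roi in((s,'S',(240,280,272,315)),(t,'T',(295,172,322,200))):
    x0,y0,x1,y1=roi; im=c['img'][y0:y1,x0:x1]; g=im.mean(2); m=(g>(155 if n=='S' else 85)).astype(np.uint8)
    k=max(cv2.findContours(m,0,1)[0],key=cv2.contourArea)[:,0]+[x0,y0]
    w=np.array([ray(c,u,v,.036)[:2] for u,v in k.astype(float)],np.float32); print(n,cv2.minAreaRect(w*1000), g.max())
# line-fit of box rim: outer edge in scene via dark mask
for c,n,roi in((s,'S',(180,215,320,350)),(t,'T',(265,145,380,235))):
    x0,y0,x1,y1=roi; h=cv2.cvtColor(c['img'][y0:y1,x0:x1],cv2.COLOR_BGR2HSV); m=((h[...,1]<75)).astype(np.uint8)
    m=cv2.morphologyEx(m,cv2.MORPH_CLOSE,np.ones((5,5)))
    k=max(cv2.findContours(m,0,1)[0],key=cv2.contourArea); hu=cv2.convexHull(k)
    ap=cv2.approxPolyDP(hu,2.5,True)[:,0]+[x0,y0]; print(n,[(tuple(p.tolist()),ray(c,*p,.06)[:2].round(3).tolist()) for p in ap])
```

```text
box S [0.6401 0.0013] 0.1778 0.1286 73.75 74.35
box T [0.64   0.0013] 0.1711 0.1288 73.39 72.72999999999999
S ((647.3917846679688, 27.89490509033203), (44.11619567871094, 28.315649032592773), 71.16169738769531) 201.0
T ((646.1532592773438, 31.464757919311523), (49.160728454589844, 36.16617965698242), 69.06449127197266) 127.0
S [((259, 233), [0.555, -0.067]), ((297, 299), [0.603, 0.099]), ((298, 314), [0.623, 0.123]), ((238, 342), [0.737, 0.087]), ((200, 258), [0.678, -0.104])]
T [((296, 152), [0.726, 0.065]), ((363, 172), [0.675, -0.101]), ((346, 224), [0.542, -0.058]), ((282, 204), [0.592, 0.099]), ((280, 199), [0.604, 0.104])]
```

Emit:
{"fn": "play_rows", "kwargs": {
  "steps": [
    [[0, 0, 0.0252, 0], [0, 0, 0.0252, 0], [0, 0, 0.0252, 0], [0, 0, 0.0252, 0], [0, 0, 0.0252, 0]]
  ]
}}

```text
time: 24.57
ee_pos: [0.4701, -0.3679, 0.0072]
tcp_rot: [180.0, -0.0, 23.4]
wrist_force: [0.6, -0.6, -0.2]
opening: 0.0398
grasp_force: 0.0
```

Emit:
{"fn": "play_rows", "kwargs": {
  "steps": [
    [[0, 0, 0, 0], [0, 0, 0, 0], [0, 0, 0, 0], [0, 0, 0, 0], [0, 0, 0, 0]]
  ],
  "gripper": 0,
  "squeeze": 60
}}

```text
time: 24.98
ee_pos: [0.4703, -0.3681, 0.0088]
tcp_rot: [180.0, -0.0, 23.4]
wrist_force: [0.2, -0.0, -1.7]
opening: 0.0103
grasp_force: 62.4
```

Emit:
{"fn": "play_rows", "kwargs": {
  "steps": [
    [[0, 0, 0, 0], [0, 0, 0, 0], [0, 0, 0, 0], [0, 0, 0, 0], [0, 0, 0, 0]]
  ]
}}

```text
time: 25.4
ee_pos: [0.4702, -0.3679, 0.0083]
tcp_rot: [-180.0, -0.0, 23.4]
wrist_force: [0.5, 0.3, -0.9]
opening: 0.0101
grasp_force: 62.4
```

Emit:
{"fn": "play_rows", "kwargs": {
  "steps": [
    [[0, 0, -0.024, 0], [0, 0, -0.024, 0], [0, 0, -0.024, 0], [0, 0, -0.024, 0], [0, 0, -0.024, 0]]
  ]
}}

```text
time: 25.82
ee_pos: [0.4701, -0.3678, 0.1295]
tcp_rot: [180.0, -0.0, 23.4]
wrist_force: [1.0, 0.0, -2.9]
opening: 0.0102
grasp_force: 62.4
```

Emit:
{"fn": "play_rows", "kwargs": {
  "steps": [
    [[0, 0, 0, 0], [0, 0, 0, 0], [0, 0, 0, 0], [0, 0, 0, 0], [0, 0, 0, 0]]
  ]
}}

```text
time: 26.23
ee_pos: [0.4696, -0.3675, 0.1267]
tcp_rot: [-179.9, 0.1, 23.4]
wrist_force: [0.4, -0.1, -2.8]
opening: 0.0101
grasp_force: 62.5
```

Run:
```python
from h import *
import pickle
a=cam('scene');b=cam('top');pickle.dump((a,b),open('st2.pkl','wb'))
s=a['img'];t=b['img']; print(bot.get_obs()['torque'])
cv2.imwrite('pics/v4.png',np.hstack([cv2.resize(s[20:220,100:300],(400,400),interpolation=cv2.INTER_CUBIC),cv2.resize(t[200:330,410:540],(400,400),interpolation=cv2.INTER_CUBIC)]))
```

```text
[0.04113227 0.02372457 0.04252051]
```

View pics/v4.png

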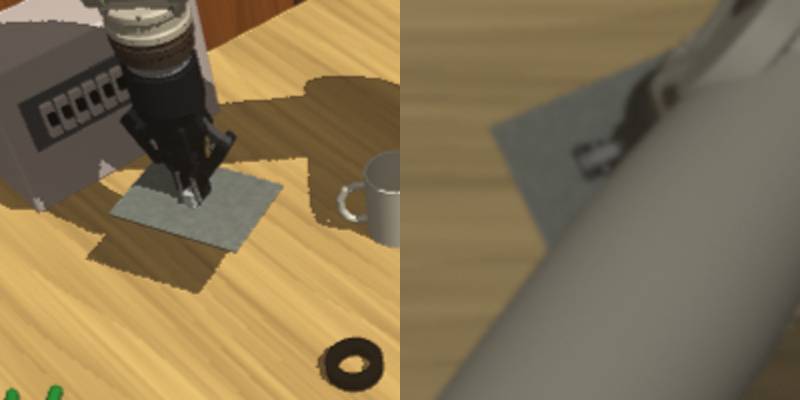

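The divider is held level, with scene-crop corners at left (110,213), right (283,185) and front (237,250).

Run:
```python
from h import *
import pickle
s,t=pickle.load(open('st2.pkl','rb'))
S=lambda p,z:ray(s,100+p[0]/2-.25,20+p[1]/2-.25,z)[:2]
L,Rr,F=[S(p,.1222) for p in[(110,213),(283,185),(237,250)]]
c=(L+Rr)/2; a=L-F;b=Rr-F
print('centre',c,'diag',np.linalg.norm(L-Rr),np.linalg.norm(a),np.linalg.norm(b),'yaw LF',np.degrees(np.arctan2(a[1],a[0])),'yaw RF',np.degrees(np.arctan2(b[1],b[0])))
```

```text
centre [ 0.46900137 -0.36578122] diag 0.196177436800414 0.16027413729243103 0.11233317395894624 yaw LF -65.9181934143605 yaw RF -156.20308966252048
```

Emit:
{"fn": "play_rows", "kwargs": {
  "steps": [
    [[0.0202, -0.018, 0, 0], [0.0202, -0.018, 0, 0], [0.0202, -0.018, 0, 0], [0.0202, -0.018, 0, 0], [0.0202, -0.018, 0, 0]]
  ]
}}

```text
time: 26.75
ee_pos: [0.5273, -0.244, 0.1278]
tcp_rot: [-180.0, 0.0, 23.4]
wrist_force: [0.1, 0.5, -2.0]
opening: 0.0102
grasp_force: 62.4
```

Emit:
{"fn": "play_rows", "kwargs": {
  "steps": [
    [[0.0202, -0.018, 0, 0], [0.0202, -0.018, 0, 0], [0.0202, -0.018, 0, 0], [0.0202, -0.018, 0, 0], [0.0202, -0.018, 0, 0]]
  ]
}}

```text
time: 27.17
ee_pos: [0.5844, -0.1212, 0.1279]
tcp_rot: [-180.0, 0.0, 23.4]
wrist_force: [-0.2, -1.2, -2.2]
opening: 0.0105
grasp_force: 62.4
```

Emit:
{"fn": "play_rows", "kwargs": {
  "steps": [
    [[0.0202, -0.018, 0, 0], [0.0202, -0.018, 0, 0], [0.0202, -0.018, 0, 0], [0.0202, -0.018, 0, 0], [0.0202, -0.018, 0, 0]]
  ]
}}

```text
time: 27.58
ee_pos: [0.6413, 0.0015, 0.1277]
tcp_rot: [-180.0, 0.0, 23.4]
wrist_force: [0.6, 0.2, -1.7]
opening: 0.0104
grasp_force: 62.4
```

Emit:
{"fn": "play_rows", "kwargs": {
  "steps": [
    [[0, 0, 0, 0.0695], [0, 0, 0, 0.0695], [0, 0, 0, 0.0695], [0, 0, 0, 0.0695], [0, 0, 0, 0.0695]]
  ]
}}

```text
time: 28.0
ee_pos: [0.6409, 0.0003, 0.1277]
tcp_rot: [-180.0, 0.0, 3.3]
wrist_force: [1.1, 0.6, -0.9]
opening: 0.0103
grasp_force: 62.4
```

Emit:
{"fn": "play_rows", "kwargs": {
  "steps": [
    [[0, 0, 0, 0.0695], [0, 0, 0, 0.0695], [0, 0, 0, 0.0695], [0, 0, 0, 0.0695], [0, 0, 0, 0.0695]]
  ]
}}

```text
time: 28.42
ee_pos: [0.6337, -0.0778, 0.1277]
tcp_rot: [-176.6, 0.5, -8.4]
wrist_force: [0.2, -0.1, -1.8]
opening: 0.0105
grasp_force: 62.4
```

Emit:
{"fn": "play_rows", "kwargs": {
  "steps": [
    [[0, 0, 0.01, 0], [0, 0, 0.01, 0], [0, 0, 0.01, 0], [0, 0, 0.005, 0], [0, 0, 0.005, 0]]
  ]
}}

```text
time: 28.83
ee_pos: [0.6335, -0.0747, 0.0869]
tcp_rot: [-176.6, 0.5, -8.2]
wrist_force: [-0.4, 0.9, -1.7]
opening: 0.01
grasp_force: 62.5
```

Emit:
{"fn": "play_rows", "kwargs": {
  "steps": [
    [[0, 0, 0, 0], [0, 0, 0, 0], [0, 0, 0, 0], [0, 0, 0, 0], [0, 0, 0, 0]]
  ]
}}

```text
time: 29.25
ee_pos: [0.6342, -0.0756, 0.0889]
tcp_rot: [-176.6, 0.4, -8.3]
wrist_force: [0.0, 0.4, -2.0]
opening: 0.0101
grasp_force: 62.5
```

Run:
```python
from h import *
import pickle
a=cam('scene');b=cam('top');pickle.dump((a,b),open('st3.pkl','wb'))
s=a['img'];t=b['img']
cv2.imwrite('pics/v5.png',cv2.resize(s[190:350,160:340],None,fx=4.2,fy=3.75,interpolation=cv2.INTER_CUBIC))
```

```text
(no output)
```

View pics/v5.png

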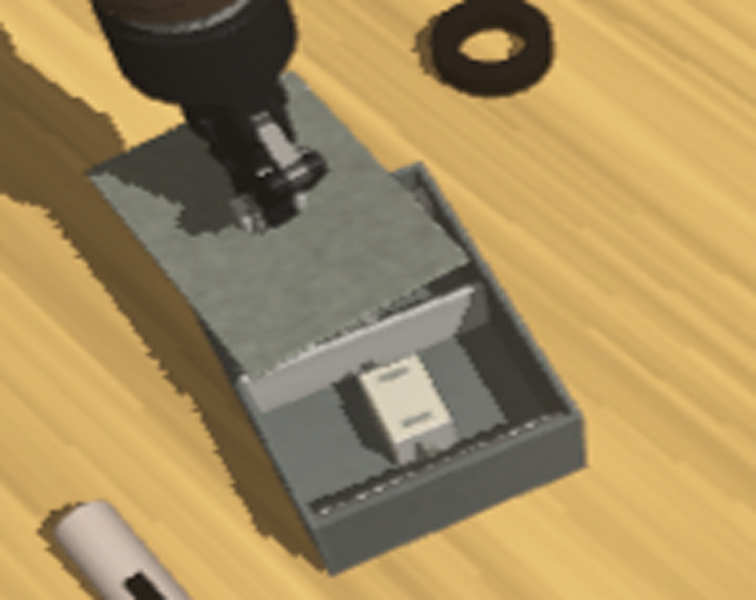

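The turn stalled short of its target, tilting the tool 3.4° and moving it 77 mm. I'll check the joints.

Run:
```python
from h import *
o=bot.get_obs()
for k in('time','q','ee_pos','tcp_rot'):print(k,np.round(o[k],3))
```

```text
time 29.35
q [ -8.301  17.037   8.187  81.54    3.361 179.995]
ee_pos [ 0.634 -0.076  0.089]
tcp_rot [-176.639    0.389   -8.297]
```

Joint 6 is at its +180° limit, so its sign is the reverse of what I assumed. The plate fits either way round, so I'll lift and turn back the other way.

Emit:
{"fn": "play_rows", "kwargs": {
  "steps": [
    [[0, 0, -0.012, 0], [0, 0, -0.012, 0], [0, 0, -0.012, 0], [0, 0, -0.012, 0], [0, 0, -0.012, 0]]
  ]
}}

```text
time: 29.77
ee_pos: [0.6341, -0.0793, 0.1504]
tcp_rot: [-176.6, 0.3, -8.3]
wrist_force: [-0.5, 0.0, -1.1]
opening: 0.0104
grasp_force: 62.4
```

Emit:
{"fn": "play_rows", "kwargs": {
  "steps": [
    [[0, 0, 0, -0.07], [0, 0, 0, -0.07], [0, 0, 0, -0.07], [0, 0, 0, -0.07], [0, 0, 0, -0.07]]
  ]
}}

```text
time: 30.18
ee_pos: [0.6341, -0.0793, 0.1495]
tcp_rot: [-176.7, -0.8, 11.9]
wrist_force: [-0.2, -0.3, -2.0]
opening: 0.0105
grasp_force: 62.4
```

Emit:
{"fn": "play_rows", "kwargs": {
  "steps": [
    [[0, 0, 0, -0.07], [0, 0, 0, -0.07], [0, 0, 0, -0.07], [0, 0, 0, -0.07], [0, 0, 0, -0.07]]
  ]
}}

```text
time: 30.6
ee_pos: [0.634, -0.0793, 0.1495]
tcp_rot: [-177.2, -1.9, 31.9]
wrist_force: [0.3, 0.4, -2.1]
opening: 0.0101
grasp_force: 62.4
```

The commanded pose now carries the 3.4° tilt. The opposite joint-6 stop should undo it by symmetry, and the air here is clear, so I'll turn toward that.

Emit:
{"fn": "play_rows", "kwargs": {
  "steps": [
    [[0, 0, 0, -0.12], [0, 0, 0, -0.12], [0, 0, 0, -0.12], [0, 0, 0, -0.12], [0, 0, 0, -0.12]]
  ]
}}

```text
time: 31.02
ee_pos: [0.6341, -0.0793, 0.1495]
tcp_rot: [-178.8, -3.2, 66.5]
wrist_force: [-0.1, -0.6, -1.4]
opening: 0.0102
grasp_force: 62.4
```

Emit:
{"fn": "play_rows", "kwargs": {
  "steps": [
    [[0, 0, 0, -0.12], [0, 0, 0, -0.12], [0, 0, 0, -0.12], [0, 0, 0, -0.12], [0, 0, 0, -0.12]]
  ]
}}

```text
time: 31.43
ee_pos: [0.6341, -0.0793, 0.1495]
tcp_rot: [179.2, -3.3, 100.9]
wrist_force: [0.4, -0.5, -2.3]
opening: 0.0102
grasp_force: 62.4
```

Emit:
{"fn": "play_rows", "kwargs": {
  "steps": [
    [[0, 0, 0, -0.12], [0, 0, 0, -0.12], [0, 0, 0, -0.12], [0, 0, 0, -0.12], [0, 0, 0, -0.12]]
  ]
}}

```text
time: 31.85
ee_pos: [0.634, -0.0793, 0.1495]
tcp_rot: [177.5, -2.3, 135.3]
wrist_force: [1.0, 0.7, -1.5]
opening: 0.0101
grasp_force: 62.4
```

Emit:
{"fn": "play_rows", "kwargs": {
  "steps": [
    [[0, 0, 0, -0.12], [0, 0, 0, -0.12], [0, 0, 0, -0.12], [0, 0, 0, -0.12], [0, 0, 0, -0.12]]
  ]
}}

```text
time: 32.27
ee_pos: [0.634, -0.0793, 0.1495]
tcp_rot: [176.7, -0.5, 169.7]
wrist_force: [-0.6, -0.2, -0.5]
opening: 0.0103
grasp_force: 62.4
```

Emit:
{"fn": "play_rows", "kwargs": {
  "steps": [
    [[0, 0, 0, -0.12], [0, 0, 0, -0.12], [0, 0, 0, -0.12], [0, 0, 0, -0.12], [0, 0, 0, -0.12]]
  ]
}}

```text
time: 32.68
ee_pos: [0.6341, -0.0793, 0.1495]
tcp_rot: [177.0, 1.5, -156.0]
wrist_force: [0.3, -0.0, -1.9]
opening: 0.0101
grasp_force: 62.4
```

Emit:
{"fn": "play_rows", "kwargs": {
  "steps": [
    [[0, 0, 0, -0.12], [0, 0, 0, -0.12], [0, 0, 0, -0.12], [0, 0, 0, -0.12], [0, 0, 0, -0.12]]
  ]
}}

```text
time: 33.1
ee_pos: [0.6341, -0.0793, 0.1495]
tcp_rot: [178.3, 2.9, -121.6]
wrist_force: [0.1, 0.5, -1.9]
opening: 0.0103
grasp_force: 62.4
```

Emit:
{"fn": "play_rows", "kwargs": {
  "steps": [
    [[0, 0, 0, -0.12], [0, 0, 0, -0.12], [0, 0, 0, -0.12], [0, 0, 0, -0.12], [0, 0, 0, -0.12]]
  ]
}}

```text
time: 33.52
ee_pos: [0.6341, -0.0793, 0.1495]
tcp_rot: [-179.7, 3.4, -87.2]
wrist_force: [0.5, -0.0, -1.4]
opening: 0.0103
grasp_force: 62.4
```

Emit:
{"fn": "play_rows", "kwargs": {
  "steps": [
    [[0, 0, 0, -0.12], [0, 0, 0, -0.12], [0, 0, 0, -0.12], [0, 0, 0, -0.12], [0, 0, 0, -0.12]]
  ]
}}

```text
time: 33.93
ee_pos: [0.6341, -0.0793, 0.1495]
tcp_rot: [-177.9, 2.6, -52.8]
wrist_force: [-0.4, -0.6, -1.3]
opening: 0.0103
grasp_force: 62.4
```

Emit:
{"fn": "play_rows", "kwargs": {
  "steps": [
    [[0, 0, 0, -0.12], [0, 0, 0, -0.12], [0, 0, 0, -0.12], [0, 0, 0, -0.12], [0, 0, 0, -0.06]]
  ]
}}

```text
time: 34.35
ee_pos: [0.634, -0.0793, 0.1495]
tcp_rot: [-176.8, 1.1, -21.8]
wrist_force: [0.6, -0.0, -2.1]
opening: 0.01
grasp_force: 62.4
```

Run:
```python
from h import *
o=bot.get_obs()
for k in('time','q','ee_pos','tcp_rot'):print(k,np.round(o[k],3))
```

```text
time 34.35
q [  -8.625   16.864   14.671   88.197    3.361 -166.776]
ee_pos [ 0.634 -0.079  0.149]
tcp_rot [-176.817    1.148  -21.828]
```

Emit:
{"fn": "play_rows", "kwargs": {
  "steps": [
    [[0, 0, 0, -0.115], [0, 0, 0, -0.115], [0, 0, 0, -0.07], [0, 0, 0, -0.07], [0, 0, 0, 0]]
  ]
}}

```text
time: 34.77
ee_pos: [0.6379, -0.0408, 0.1494]
tcp_rot: [-178.1, 0.0, -4.5]
wrist_force: [-0.5, -0.1, -2.3]
opening: 0.01
grasp_force: 62.4
```

Run:
```python
from h import *
o=bot.get_obs()
for k in('time','q','ee_pos','tcp_rot'):print(k,np.round(o[k],3))
```

```text
time 34.767
q [  -4.483   16.499   14.259   87.763    1.853 -179.948]
ee_pos [ 0.638 -0.041  0.149]
tcp_rot [-1.78147e+02  6.00000e-03 -4.53500e+00]
```

Emit:
{"fn": "play_rows", "kwargs": {
  "steps": [
    [[0, 0, 0, -0.07], [0, 0, 0, -0.07], [0, 0, 0, -0.03], [0, 0, 0, 0], [0, 0, 0, 0]]
  ]
}}

```text
time: 35.18
ee_pos: [0.6386, 0.0026, 0.1487]
tcp_rot: [179.9, -0.1, 0.2]
wrist_force: [-0.3, -0.2, -1.9]
opening: 0.0101
grasp_force: 62.4
```

Run:
```python
from h import *
o=bot.get_obs()
for k in('time','q','ee_pos','tcp_rot'):print(k,np.round(o[k],3))
```

```text
time 35.183
q [ 2.93000e-01  1.62830e+01  1.39310e+01  8.75180e+01 -1.40000e-01
 -1.79943e+02]
ee_pos [0.639 0.003 0.149]
tcp_rot [ 1.7986e+02 -1.3100e-01  2.3600e-01]
```

The tilt is back to about 0.1°. Now I turn to yaw 163.7°.

Emit:
{"fn": "play_rows", "kwargs": {
  "steps": [
    [[0, 0, 0, 0.1143], [0, 0, 0, 0.1143], [0, 0, 0, 0.1143], [0, 0, 0, 0.1143], [0, 0, 0, 0.1143]]
  ]
}}

```text
time: 35.6
ee_pos: [0.6385, 0.0011, 0.1485]
tcp_rot: [179.9, -0.2, -33.0]
wrist_force: [-0.1, -0.4, -1.5]
opening: 0.0103
grasp_force: 62.4
```

Emit:
{"fn": "play_rows", "kwargs": {
  "steps": [
    [[0, 0, 0, 0.1143], [0, 0, 0, 0.1143], [0, 0, 0, 0.1143], [0, 0, 0, 0.1143], [0, 0, 0, 0.1143]]
  ]
}}

```text
time: 36.02
ee_pos: [0.6385, 0.0011, 0.1485]
tcp_rot: [-180.0, -0.2, -65.7]
wrist_force: [-0.3, 0.0, -1.3]
opening: 0.0104
grasp_force: 62.4
```

Emit:
{"fn": "play_rows", "kwargs": {
  "steps": [
    [[0, 0, 0, 0.1143], [0, 0, 0, 0.1143], [0, 0, 0, 0.1143], [0, 0, 0, 0.1143], [0, 0, 0, 0.1143]]
  ]
}}

```text
time: 36.43
ee_pos: [0.6385, 0.0011, 0.1484]
tcp_rot: [-179.9, -0.1, -98.5]
wrist_force: [-0.2, -0.6, -2.6]
opening: 0.0104
grasp_force: 62.4
```

Emit:
{"fn": "play_rows", "kwargs": {
  "steps": [
    [[0, 0, 0, 0.1143], [0, 0, 0, 0.1143], [0, 0, 0, 0.1143], [0, 0, 0, 0.1143], [0, 0, 0, 0.1143]]
  ]
}}

```text
time: 36.85
ee_pos: [0.6385, 0.0011, 0.1485]
tcp_rot: [-179.8, -0.0, -131.2]
wrist_force: [-0.0, -0.2, -1.8]
opening: 0.0101
grasp_force: 62.4
```

Emit:
{"fn": "play_rows", "kwargs": {
  "steps": [
    [[0, 0, 0, 0.1143], [0, 0, 0, 0.1143], [0, 0, 0, 0.1143], [0, 0, 0, 0.1143], [0, 0, 0, 0.1143]]
  ]
}}

```text
time: 37.27
ee_pos: [0.6385, 0.0011, 0.1484]
tcp_rot: [-179.8, 0.1, -163.9]
wrist_force: [1.2, -0.7, -0.9]
opening: 0.0101
grasp_force: 62.4
```

Emit:
{"fn": "play_rows", "kwargs": {
  "steps": [
    [[0, 0, 0, 0.1143], [0, 0, 0, 0.1143], [0, 0, 0, 0.1143], [0, 0, 0, 0.1143], [0, 0, 0, 0.1143]]
  ]
}}

```text
time: 37.68
ee_pos: [0.6385, 0.0011, 0.1485]
tcp_rot: [-179.9, 0.2, 163.3]
wrist_force: [1.1, -0.6, -1.5]
opening: 0.0104
grasp_force: 62.4
```

Emit:
{"fn": "play_rows", "kwargs": {
  "steps": [
    [[0, 0, 0, 0], [0, 0, 0, 0], [0, 0, 0, 0], [0, 0, 0, 0], [0, 0, 0, 0]]
  ]
}}

```text
time: 38.1
ee_pos: [0.6385, 0.0024, 0.1482]
tcp_rot: [-179.9, 0.1, 163.9]
wrist_force: [0.3, 0.7, -2.0]
opening: 0.0105
grasp_force: 62.4
```

Emit:
{"fn": "play_rows", "kwargs": {
  "steps": [
    [[-0.0028, -0.0007, 0.013, 0], [0, 0, 0.013, 0], [0, 0, 0.013, 0], [0, 0, 0.013, 0], [0, 0, 0.013, 0]]
  ]
}}

```text
time: 38.52
ee_pos: [0.6405, 0.001, 0.0809]
tcp_rot: [-179.9, 0.1, 163.8]
wrist_force: [0.9, -0.5, -2.5]
opening: 0.0102
grasp_force: 62.4
```

Emit:
{"fn": "play_rows", "kwargs": {
  "steps": [
    [[0, 0, 0, 0], [0, 0, 0, 0], [0, 0, 0, 0], [0, 0, 0, 0], [0, 0, 0, 0]]
  ]
}}

```text
time: 38.93
ee_pos: [0.6416, 0.001, 0.0842]
tcp_rot: [-179.9, 0.2, 163.8]
wrist_force: [0.4, 0.8, -1.8]
opening: 0.0103
grasp_force: 62.4
```

Run:
```python
from h import *
import pickle
a=cam('scene');b=cam('top');pickle.dump((a,b),open('st4.pkl','wb'))
s=a['img']
cv2.imwrite('pics/v6.png',cv2.resize(s[200:350,180:330],None,fx=4,fy=4,interpolation=cv2.INTER_CUBIC))
```

```text
(no output)
```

View pics/v6.png

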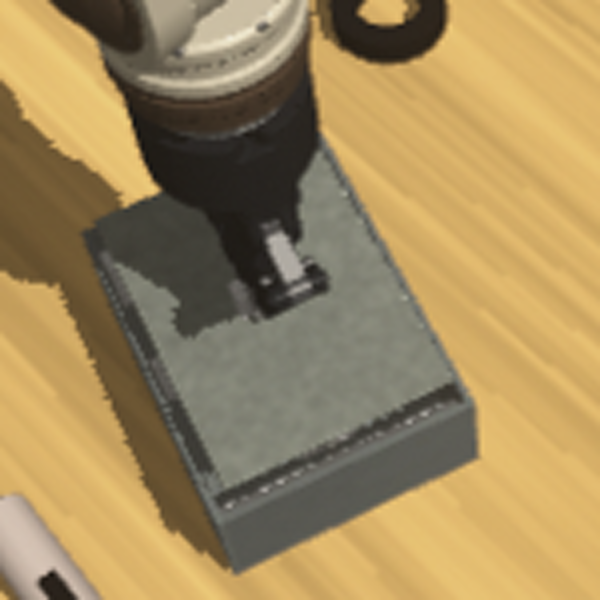

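The plate hovers over the box. Plate corners are about (455,388), (215,490) and (92,238), and outer rim corners are (475,402) and (230,513).

Run:
```python
from h import *
import pickle
s,t=pickle.load(open('st4.pkl','rb'))
S=lambda p,z:ray(s,180+p[0]/4-.35,200+p[1]/4-.35,z)[:2]
A,B,C=[S(p,.0798) for p in[(455,388),(215,490),(92,238)]]
D,E=[S(p,.06) for p in[(475,402),(230,513)]]
print('plate w',np.linalg.norm(A-B),'l',np.linalg.norm(B-C),'yawW',np.degrees(np.arctan2(*(A-B)[::-1])),'yawL',np.degrees(np.arctan2(*(B-C)[::-1])),'c',(A+C)/2)
print('box w',np.linalg.norm(D-E),'yawW',np.degrees(np.arctan2(*(D-E)[::-1])))
x=np.array([np.cos(np.radians(73.6)),np.sin(np.radians(73.6))]);y=np.array([-x[1],x[0]])
print('edge mid gap x,y (want -.008,0):',((A+B)/2-(D+E)/2)@x,((A+B)/2-(D+E)/2)@y)
```

```text
plate w 0.11762809118779717 l 0.15090561005880335 yawW 160.872496383111 yawL 73.9830094594603 c [0.6460419  0.00653575]
box w 0.12389859515957719 yawW 162.17037438614128
edge mid gap x,y (want -.008,0): -0.0029370901208300576 -0.005678073103508804
```

Emit:
{"fn": "play_rows", "kwargs": {
  "steps": [
    [[0, 0, 0.005, 0], [0, 0, 0.005, 0], [0, 0, 0.003, 0], [0, 0, 0.003, 0], [0, 0, 0.003, 0]]
  ]
}}

```text
time: 39.45
ee_pos: [0.641, 0.0009, 0.0637]
tcp_rot: [-179.9, 0.1, 163.8]
wrist_force: [0.1, 0.8, -2.7]
opening: 0.0099
grasp_force: 62.4
```

Emit:
{"fn": "play_rows", "kwargs": {
  "steps": [
    [[0, 0, 0.003, 0], [0, 0, 0.003, 0], [0, 0, 0, 0], [0, 0, 0, 0], [0, 0, 0, 0]]
  ]
}}

```text
time: 39.87
ee_pos: [0.6413, 0.0009, 0.0584]
tcp_rot: [-179.9, 0.2, 163.8]
wrist_force: [0.1, 0.3, -1.6]
opening: 0.0105
grasp_force: 62.4
```

No contact force, and the underside is 10 mm below the rim, so it is inside the walls. Next I lower it to the ledges and release.

Emit:
{"fn": "play_rows", "kwargs": {
  "steps": [
    [[0, 0, 0.002, 0], [0, 0, 0.002, 0], [0, 0, 0.002, 0], [0, 0, 0.001, 0], [0, 0, 0, 0]]
  ]
}}

```text
time: 40.28
ee_pos: [0.641, 0.0009, 0.0508]
tcp_rot: [-179.9, 0.1, 163.8]
wrist_force: [-0.2, -0.1, -1.8]
opening: 0.0101
grasp_force: 62.4
```

Emit:
{"fn": "play_rows", "kwargs": {
  "steps": [
    [[0, 0, 0, 0], [0, 0, 0, 0], [0, 0, 0, 0], [0, 0, 0, 0], [0, 0, 0, 0]]
  ],
  "gripper": 0.03
}}

```text
time: 40.7
ee_pos: [0.6413, 0.0009, 0.0515]
tcp_rot: [-179.9, 0.2, 163.8]
wrist_force: [0.5, -1.0, -0.5]
opening: 0.0296
grasp_force: 0.0
```

Emit:
{"fn": "play_rows", "kwargs": {
  "steps": [
    [[0, 0, -0.02, 0], [0, 0, -0.02, 0], [0, 0, -0.02, 0], [0, 0, -0.02, 0], [0, 0, -0.02, 0]]
  ]
}}

```text
time: 41.12
ee_pos: [0.6409, 0.0012, 0.1524]
tcp_rot: [-179.9, 0.2, 163.8]
wrist_force: [-0.2, -0.9, -0.8]
opening: 0.0301
grasp_force: 0.0
```

Emit:
{"fn": "play_rows", "kwargs": {
  "steps": [
    [[0.033, 0, 0, 0], [0.033, 0, 0, 0], [0.033, 0, 0, 0], [0.033, 0, 0, 0], [0.033, 0, 0, 0]]
  ]
}}

```text
time: 41.53
ee_pos: [0.4811, 0.0475, 0.1508]
tcp_rot: [-179.9, 0.2, 163.8]
wrist_force: [0.1, 0.1, -0.0]
opening: 0.0304
grasp_force: 0.0
```

Emit:
{"fn": "play_rows", "kwargs": {
  "steps": [
    [[0.033, 0, 0, 0], [0.033, 0, 0, 0], [0, 0, 0, 0], [0, 0, 0, 0], [0, 0, 0, 0]]
  ]
}}

```text
time: 41.95
ee_pos: [0.4197, 0.0658, 0.1512]
tcp_rot: [-179.9, 0.2, 163.8]
wrist_force: [-0.1, 1.3, -0.5]
opening: 0.0299
grasp_force: 0.0
```

Run:
```python
from h import *
import pickle
a=cam('scene');b=cam('top');pickle.dump((a,b),open('st5.pkl','wb'))
s=a['img']
cv2.imwrite('pics/v7.png',np.hstack([cv2.resize(s[220:345,190:310],(432,450),interpolation=cv2.INTER_CUBIC),cv2.resize(s[345:390,300:360],(368,276),interpolation=cv2.INTER_CUBIC).repeat(1,0)[:450]if 0 else cv2.copyMakeBorder(cv2.resize(s[345:390,300:360],(360,270),interpolation=cv2.INTER_CUBIC),0,180,0,0,0)]))
# key, scene
h=cv2.cvtColor(s[345:390,302:358],cv2.COLOR_BGR2HSV); m=((h[...,1]<70)&(h[...,2]>70)).astype(np.uint8)
k=max(cv2.findContours(m,0,1)[0],key=cv2.contourArea)[:,0]+[302,345]
w=np.array([ray(a,u,v,.006)[:2] for u,v in k.astype(float)],np.float32)*1000
print(cv2.minAreaRect(w))
d=w-w.mean(0); ev,V=np.linalg.eigh(d.T@d); print('pca',w.mean(0),np.degrees(np.arctan2(V[1,1],V[0,1])))
```

```text
((642.7763671875, 231.18515014648438), (43.58993911743164, 69.58181762695312), 14.932572364807129)
pca [644.88257 223.45444] 106.274734
```

View pics/v7.png

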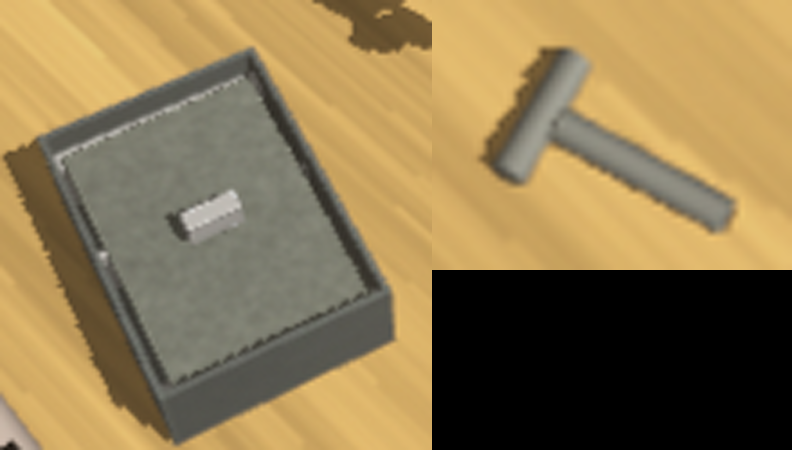

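The divider is seated level. The key lies at about (0.643, 0.232), with its barrel pointing along yaw 105°.

Emit:
{"fn": "play_rows", "kwargs": {
  "steps": [
    [[-0.0167, 0.0224, 0, 0], [-0.0167, 0.0224, 0, 0], [-0.0167, 0.0224, 0, 0], [-0.0167, 0.0224, 0, 0], [-0.0167, 0.0224, 0, 0]]
  ],
  "gripper": 0.05,
  "squeeze": 30
}}

```text
time: 42.47
ee_pos: [0.5325, 0.1505, 0.1498]
tcp_rot: [-179.9, 0.1, 163.7]
wrist_force: [-0.1, -0.4, -0.1]
opening: 0.0502
grasp_force: 0.0
```

Emit:
{"fn": "play_rows", "kwargs": {
  "steps": [
    [[-0.0167, 0.0224, 0, 0], [-0.0167, 0.0224, 0, 0], [-0.0167, 0.0224, 0, 0], [-0.0167, 0.0224, 0, 0], [-0.0167, 0.0224, 0, 0]]
  ]
}}

```text
time: 42.88
ee_pos: [0.6439, 0.2346, 0.1492]
tcp_rot: [-179.8, 0.1, 163.7]
wrist_force: [1.4, -0.3, 0.5]
opening: 0.0501
grasp_force: 0.0
```

Emit:
{"fn": "play_rows", "kwargs": {
  "steps": [
    [[0, 0, 0, 0.1026], [0, 0, 0, 0.1026], [0, 0, 0, 0.1026], [0, 0, 0, 0.1026], [0, 0, 0, 0.1026]]
  ]
}}

```text
time: 43.3
ee_pos: [0.643, 0.2338, 0.1492]
tcp_rot: [-179.9, 0.1, 134.0]
wrist_force: [0.2, 0.3, -0.3]
opening: 0.0501
grasp_force: 0.0
```

Emit:
{"fn": "play_rows", "kwargs": {
  "steps": [
    [[0, 0, 0.01, 0.1026], [0, 0, 0.01, 0.1026], [0, 0, 0.01, 0.1026], [0, 0, 0.01, 0.1026], [0, 0, 0.01, 0.1026]]
  ]
}}

```text
time: 43.72
ee_pos: [0.643, 0.2336, 0.0989]
tcp_rot: [180.0, 0.2, 104.7]
wrist_force: [0.3, 0.7, 0.2]
opening: 0.0498
grasp_force: 0.0
```

Emit:
{"fn": "play_rows", "kwargs": {
  "steps": [
    [[0, 0, 0, 0], [0, 0, 0, 0], [0, 0, 0, 0], [0, 0, 0, 0], [0, 0, 0, 0]]
  ]
}}

```text
time: 44.13
ee_pos: [0.6427, 0.2341, 0.1014]
tcp_rot: [179.9, 0.2, 105.1]
wrist_force: [0.4, -0.1, 0.6]
opening: 0.0498
grasp_force: 0.0
```

Emit:
{"fn": "play_rows", "kwargs": {
  "steps": [
    [[0, 0, 0.025, 0], [0, 0, 0.025, 0], [0, 0, 0.025, 0], [0, 0, 0.015, 0], [0, 0, 0.006, 0]]
  ]
}}

```text
time: 44.55
ee_pos: [0.6412, 0.2333, 0.002]
tcp_rot: [-179.9, 0.2, 105.0]
wrist_force: [-0.0, -0.4, -0.4]
opening: 0.05
grasp_force: 0.0
```

Emit:
{"fn": "play_rows", "kwargs": {
  "steps": [
    [[0, 0, 0, 0], [0, 0, 0, 0], [0, 0, 0, 0], [0, 0, 0, 0], [0, 0, 0, 0]]
  ],
  "gripper": 0
}}

```text
time: 44.97
ee_pos: [0.6434, 0.2341, 0.0068]
tcp_rot: [179.8, 0.2, 105.0]
wrist_force: [-0.8, -0.8, 7.2]
opening: 0.0094
grasp_force: 29.8
```

Emit:
{"fn": "play_rows", "kwargs": {
  "steps": [
    [[0, 0, 0, 0], [0, 0, 0, 0], [0, 0, 0, 0], [0, 0, 0, 0], [0, 0, 0, 0]]
  ]
}}

```text
time: 45.38
ee_pos: [0.6434, 0.2341, 0.0067]
tcp_rot: [179.8, 0.2, 105.0]
wrist_force: [-0.6, -0.1, 7.0]
opening: 0.0097
grasp_force: 29.8
```

Emit:
{"fn": "play_rows", "kwargs": {
  "steps": [
    [[0, 0, -0.024, 0], [0, 0, -0.024, 0], [0, 0, -0.024, 0], [0, 0, -0.024, 0], [0, 0, -0.024, 0]]
  ]
}}

```text
time: 45.8
ee_pos: [0.6422, 0.2341, 0.1264]
tcp_rot: [179.9, 0.2, 105.0]
wrist_force: [0.7, 0.0, -0.7]
opening: 0.0097
grasp_force: 29.2
```

Emit:
{"fn": "play_rows", "kwargs": {
  "steps": [
    [[-0.0187, -0.0039, 0, 0], [-0.0187, -0.0039, 0, 0], [-0.0187, -0.0039, 0, 0], [-0.0187, -0.0039, 0, 0], [-0.0187, -0.0039, 0, 0]]
  ]
}}

```text
time: 46.22
ee_pos: [0.6476, 0.1379, 0.1255]
tcp_rot: [179.9, 0.2, 105.0]
wrist_force: [-1.2, 0.1, -0.6]
opening: 0.0098
grasp_force: 29.2
```

Emit:
{"fn": "play_rows", "kwargs": {
  "steps": [
    [[-0.0187, -0.0039, 0, 0], [-0.0187, -0.0039, 0, 0], [-0.0187, -0.0039, 0, 0], [-0.0187, -0.0039, 0, 0], [-0.0187, -0.0039, 0, 0]]
  ]
}}

```text
time: 46.63
ee_pos: [0.653, 0.0424, 0.1258]
tcp_rot: [179.9, 0.2, 105.0]
wrist_force: [0.8, -0.1, -0.1]
opening: 0.0095
grasp_force: 29.2
```

Emit:
{"fn": "play_rows", "kwargs": {
  "steps": [
    [[0, 0, 0, -0.1023], [0, 0, 0, -0.1023], [0, 0, 0, -0.1023], [0, 0, 0, -0.1023], [0, 0, 0, -0.1023]]
  ]
}}

```text
time: 47.05
ee_pos: [0.653, 0.0432, 0.1257]
tcp_rot: [180.0, 0.2, 134.6]
wrist_force: [-0.3, -0.3, -0.7]
opening: 0.0097
grasp_force: 29.2
```

Emit:
{"fn": "play_rows", "kwargs": {
  "steps": [
    [[0, 0, 0, -0.1023], [0, 0, 0, -0.1023], [0, 0, 0, -0.1023], [0, 0, 0, -0.1023], [0, 0, 0, -0.1023]]
  ]
}}

```text
time: 47.47
ee_pos: [0.653, 0.0433, 0.1257]
tcp_rot: [-179.9, 0.2, 163.9]
wrist_force: [0.7, -0.9, -1.1]
opening: 0.0096
grasp_force: 29.2
```

Emit:
{"fn": "play_rows", "kwargs": {
  "steps": [
    [[0, 0, 0, 0], [0, 0, 0, 0], [0, 0, 0, 0], [0, 0, 0, 0], [0, 0, 0, 0]]
  ]
}}

```text
time: 47.88
ee_pos: [0.6529, 0.0433, 0.1253]
tcp_rot: [-179.9, 0.2, 163.5]
wrist_force: [-0.3, -0.5, -0.8]
opening: 0.009
grasp_force: 29.2
```

Run:
```python
from h import *
s=cam('scene')['img']
cv2.imwrite('pics/v8.png',cv2.resize(s[200:350,180:330],None,fx=4,fy=4,interpolation=cv2.INTER_CUBIC))
```

```text
(no output)
```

View pics/v8.png

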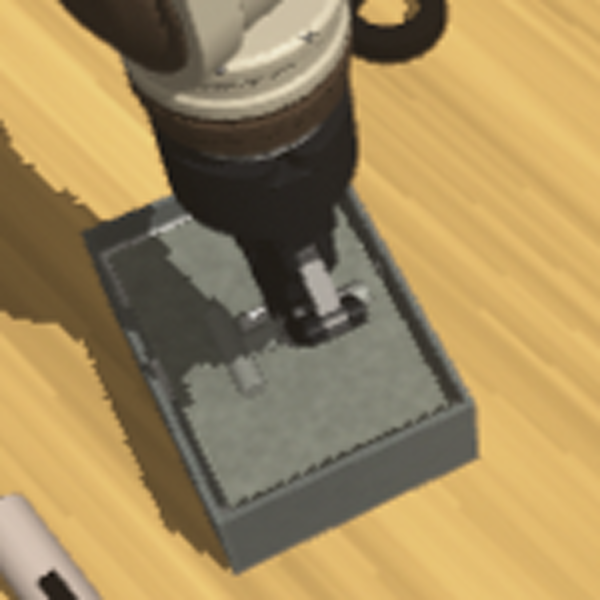

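The key is held level over the wide side. Now I lower it.

Emit:
{"fn": "play_rows", "kwargs": {
  "steps": [
    [[0, 0, 0.018, 0], [0, 0, 0.018, 0], [0, 0, 0.018, 0], [0, 0, 0.01, 0], [0, 0, 0.006, 0]]
  ]
}}

```text
time: 48.35
ee_pos: [0.6522, 0.0431, 0.0535]
tcp_rot: [-179.9, 0.0, 163.6]
wrist_force: [-0.2, -0.2, -1.6]
opening: 0.0096
grasp_force: 29.2
```

Emit:
{"fn": "play_rows", "kwargs": {
  "steps": [
    [[0, 0, 0, 0], [0, 0, 0, 0], [0, 0, 0.001, 0], [0, 0, 0, 0], [0, 0, 0, 0]]
  ]
}}

```text
time: 48.77
ee_pos: [0.6534, 0.0432, 0.055]
tcp_rot: [-179.9, 0.2, 163.6]
wrist_force: [-0.4, 0.2, -0.3]
opening: 0.0096
grasp_force: 29.3
```

Emit:
{"fn": "play_rows", "kwargs": {
  "steps": [
    [[0, 0, 0, 0], [0, 0, 0, 0], [0, 0, 0, 0], [0, 0, 0, 0], [0, 0, 0, 0]]
  ],
  "gripper": 0.025
}}

```text
time: 49.18
ee_pos: [0.6531, 0.0432, 0.0543]
tcp_rot: [-179.9, 0.2, 163.6]
wrist_force: [-0.9, 0.2, -0.7]
opening: 0.025
grasp_force: 0.0
```

Emit:
{"fn": "play_rows", "kwargs": {
  "steps": [
    [[0, 0, -0.01, 0], [0, 0, -0.02, 0], [0, 0, -0.025, 0], [0, 0, -0.025, 0], [0, 0, -0.025, 0]]
  ]
}}

```text
time: 49.6
ee_pos: [0.6526, 0.0434, 0.1612]
tcp_rot: [-179.9, 0.2, 163.6]
wrist_force: [-0.4, 0.3, 1.1]
opening: 0.0251
grasp_force: 0.0
```

Emit:
{"fn": "play_rows", "kwargs": {
  "steps": [
    [[0.033, 0, 0, 0], [0.033, 0, 0, 0], [0.033, 0, 0, 0], [0.033, 0, 0, 0], [0.033, 0, 0, 0]]
  ]
}}

```text
time: 50.02
ee_pos: [0.4931, 0.0902, 0.1595]
tcp_rot: [-179.9, 0.2, 163.6]
wrist_force: [-0.9, 0.7, 1.6]
opening: 0.0251
grasp_force: 0.0
```

Emit:
{"fn": "play_rows", "kwargs": {
  "steps": [
    [[0.033, 0, 0, 0], [0.033, 0, 0, 0], [0, 0, 0, 0], [0, 0, 0, 0], [0, 0, 0, 0]]
  ]
}}

```text
time: 50.43
ee_pos: [0.4317, 0.1087, 0.1595]
tcp_rot: [-179.9, 0.2, 163.6]
wrist_force: [-0.4, 0.1, 0.5]
opening: 0.0249
grasp_force: 0.0
```

Run:
```python
from h import *
s=cam('scene')['img']
cv2.imwrite('pics/v9.png',cv2.resize(s[180:390,160:500],None,fx=2.35,fy=2.35,interpolation=cv2.INTER_CUBIC))
```

```text
(no output)
```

View pics/v9.png

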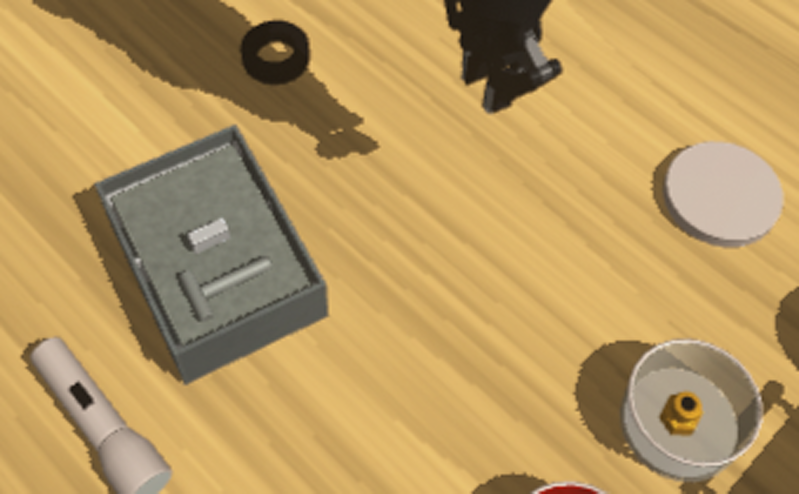

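The key lies flat on the divider beside the lug at about (225,285). The gland is in the clear tub, the tape has not moved and the gripper is clear.

```bash
python3 -c "
from workcell import bot
print(bot.job_done())"
```

```text
the job is handed in; nothing more can be done
None
```

I handed the job in at about 50 s: both fuses are in their bays, the divider is level over them with the key flat on it, the gland is in the clear tub, and the tape was not touched. The hand-in call gave no verdict; this is from the last pictures.

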